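# Lock the dolly's drawbar pin with its linchpin

## Robot

A 7-joint arm with a two-finger parallel gripper is mounted at the origin on the work surface. World frame = base frame: x ahead of the robot, y to its left, z up, the work surface at z = 0. Lengths are in m, angles in rad, forces in N, time in s.
With the tool pointing down it reaches from about 0.4 to 0.925 m from the base axis. Payload 5.6 kg.
Tool frame: the origin (TCP) lies at the centre of the arm's flange, where the gripper is bolted on; the fingertips stand 173 mm ahead of it and the grasp point (between the pads) lies 155 mm ahead of it (bot.tip_reach is the distance from the TCP to the fingertips, in m); z points along the fingers, y is the direction in which the jaws open and shut (so a half turn about z gives the same grasp; the last joint's range is limited). The gripper opens to 85 mm and grips with 20 to 120 N. Pads are 22 mm wide; open, the fingers measure 114 mm over their backs; the gripper's body (76 mm by 85 mm) begins 54 mm behind the grasp point. The pads swing forward as they close: fully open they stand 13 mm farther back than shut.
Start: joints at [1.283, 0.468, -0.012, 1.603, 0.006, 1.071, -0.056], TCP at [0.157, -0.631, 0.405] pointing down, gripper open.
Joint ranges: [-2.53, 2.53], [-0.31, 2.02], [-1.57, 1.55], [0.28, 2.44], [-1.29, 4.43], [0.15, 1.84], [-2.92, 2.92]. Speed limits (rad/s): [2.57, 2.57, 3.14, 3.14, 3.14, 3.14, 3.14].

## Interface

Orientations are given as a 3x3 rotation matrix whose columns are the frame's x, y, z axes.
In Python, from workcell import status, eyes, ticket, bot gives the robot as it stands. The module is installed in compiled form; this text tells all that it offers.
- The arm moves only by the shell command python3 -m pendant 'ROWS' [OPENING] [FORCE]. ROWS is JSON, a list of rows, each an object of numbers: "tx", "ty", "tz": the shift along the tool's x, y, z in mm; "yaw": the turn about the tool's z in rad. A call has 1 to 12 rows; each row shifts and turns the commanded pose from where the row before left it, along the tool's axes as they then stand; what a row does not reach is not made up. A row lasts 1/10 s, in which the tool goes at most 50 mm and 8.59 degrees, less where a joint would pass 70% of its speed; a pose out of reach is approached as far as the arm can. A call is refused whole if a number of a shift passes 50 or a number of a turn 0.15, either way. A call with a gripper value outside its range is refused whole. OPENING is the finger opening in mm, from 0 to 85.4, set as the call begins (- or left out, the last holds). The fingers move at their own pace and stop on an object; FORCE is the grip in N (left out, the last holds). Time passes only in rows, so rows that do not move let the fingers close. It gives the time, the measured TCP pose, the force and the opening at its end, in the units of the state.
- status.sense(): the state, without advancing time (a new reading comes with each control period).
- eyes.snapshot(name): name is "scene" or "side" or "wrist"; returns (picture, depth): 420x560x3 uint8, red, green, blue; 420x560 float32, m along the optical axis (not along the pixel's ray), 0 where there is no reading.
- eyes.calibration(name): a dict with "intrinsics" (3x3 intrinsics, pixels), "world_to_cam" (4x4, takes a point from world to camera coordinates). Camera axes: x right, y down, z forward; pixel columns grow to the right and rows downward; lengths in m; the calibration is good to about 2 mm. A picture is of the moment at which its call begins: read the wrist's pose just before it. calibration takes no time and is no camera call; for the wrist camera it gives the pose at the moment of the call.
- ticket.hand_in(): hands the job in, once; it reports no verdict.
Trained networks look in the newest picture that a camera, given by its name, has taken for a name from the list of things; names that differ only in an ending like _2 or _b are one class to them, and where a whole thing is asked for, a point or a joint stands for the part that bears it (a point fixed in the world has none). Each returns a list of dicts, best first, with "conf" (0 to 1); they miss things now and then, are a little off and sometimes report something else, mostly with a low value. They report only what shows in the picture. A call takes as long as a camera call.
- eyes.regions_of(camera, label): "region" (420x560 bool, what is visible of it) and "centre" ([row, column] in pixels, amid what is visible of it).
The state is a dict: "t": time; "joints": joint angles; "joint_velocities": joint speeds; "joint_torque": joint torques, N m; "eef_pos": TCP position; "ee_rot": TCP orientation; "force": force on the tool from outside, world axes, zero at the start; "torque": the same for the moment, N m; "grip_width": opening from 0.0 (shut) to 1.0 (fully open).
Only numpy, scipy, OpenCV 4.12 (cv2) and the standard library are available. Lean on these libraries where they do the work, as an engineer would, in place of code of your own. Each camera call takes 0.05 s, during which the arm holds its last target.

## Task

The tow bar of the instrument dolly is coupled up, but its drawbar pin is not locked yet. Take the linchpin, the pin with the sprung wire ring, out of the pin block and slide it down through the cross hole in the drawbar pin's free end until its collar sits flat on it; the drawbar pin has worked back some way in its clevis, so feel for the hole with a light touch and never force the linchpin. Then swing the ring over the drawbar pin's end, without straining it, until it snaps shut around it, let go, and leave everything else where it is.

Things in the scene. Friction and masses are not known exactly. Their poses are not given: they have to be found in the camera images.
- linchpin: loose steel linchpin, about 120 g, standing in one of the pin block's holes, the only pin there with a wire ring. Origin on its axis at the underside of the collar (20 mm across, 4 mm high), z up along the pin. Its open ring sticks out along +x and must point the way the drawbar pin's free end points, as it has to swing over that end.
- pin_head (a point): on the linchpin's upright head, 32 mm above the collar's underside, the place to grip: the head is 16 mm along x and 14 mm along y and reaches from the collar up to 42 mm. Grip it across its y faces, with the finger tips 18 mm or more above the collar's underside to stay clear of the ring.
- pin_tip (a point): tip of the linchpin's round shank, 48 mm below the collar's underside; the shank is 10 mm across, its last 2 mm tapering to 8.6 mm.
- lock_ring (a joint): the linchpin's ring on its hinge, which runs along the linchpin's y, 10 mm above the collar's underside: 0 = open, level; grows as the far wire swings down; 1.43 = shut, hanging down around the drawbar pin, against the shank near its tip. Sprung over centre: below 0.85 rad it springs back open (about 7 N down on the far wire starts it, less further on), past 0.85 it snaps shut by itself.
- ring_rim (a point): middle of the ring's far wire, 51 mm from the hinge; it swings with the ring. The ring is of 4.5 mm wire and 50 mm wide.
- dolly: fixed low dolly: frame of 40 mm aluminium profile on castors, plywood deck 89 mm high on its +y side, dark steel clevis with a grey tow bar folded back over the deck (top 118 mm high). Origin on the table, 12 mm behind hole_home; +x along the drawbar pin towards its free end, z up. The clevis starts 40 mm behind hole_home and is 127 mm high.
- hole_home (a point): where the mouth of the 11 mm cross hole would be with the drawbar pin right home (head against the clevis), 115 mm above the table; axes as the dolly's. The pin has worked back: as it stands, the hole is 3 to 21 mm behind this point, towards -x, and turned up to 0.12 rad about x; neither is measured. The hole goes straight through the 20 mm thick end.
- drawbar_axis (a point): on the drawbar pin's axis, 105 mm up, where the face of its free end would be if it were right home (14 mm beyond hole_home). The drawbar pin is a 24 mm round steel bar; its last 28 mm are milled flat on top and underneath, 24 mm wide and 20 mm thick, with the cross hole in their middle. It slides stiffly along x (12 N) and turns stiffly about x (0.06 N m).
- pin_block: fixed white plastic block, 66 mm along x by 226 mm along y by 56 mm high, with three 12 mm holes 52 mm deep in a row along y at -80, 0 and +80 mm; the pins' collars or heads rest on its top. Origin under its centre on the table.
- clevis_pin: bystander: plain 10 mm pin with a round head 20 mm across, 13 mm high, standing in the pin block; origin under the head. Leave it.
- tee_pin: bystander: 10 mm pin with a 54 mm cross bar 22 mm up, standing in the pin block; origin on its axis at the block's top. Leave it.
- wrench: bystander: steel wrench, 160 mm, lying flat beyond the drawbar pin's end.
- screwdriver: bystander: screwdriver with a black handle, 170 mm, lying beside the pin block.
- tape_roll: bystander: grey roll of tape, 68 mm across, 24 mm high, lying on the dolly's deck.
- tube_valve: bystander: small white tube valve with a blue lever, 70 mm long, lying on the table.
- lube_bottle: bystander: white squeeze bottle with a black cap, 44 mm across, 110 mm high, standing on the table.
- foot: bystander: levelling foot, rubber disc 44 mm across with an upright 10 mm stud, 55 mm high.

How it is judged:
On the way, in this order (a step that is already met when the one before it is completed fails the run):
1. the linchpin stands fully home in the cross hole, its ring still open (z of linchpin in the frame of dolly between 0.112 and 0.118 m and y of linchpin in the frame of dolly between -0.004 and 0.004 m and x of linchpin in the frame of dolly between -0.014 and 0.014 m and angle between the z axis of linchpin and the z axis of dolly, either way round below 0.2 rad and value of joint lock_ring below 0.4 rad), for 0.2 s.
2. the ring is swung over the drawbar pin's end and shut, the linchpin still home (z of linchpin in the frame of dolly between 0.112 and 0.118 m and y of linchpin in the frame of dolly between -0.004 and 0.004 m and x of linchpin in the frame of dolly between -0.014 and 0.014 m and angle between the z axis of linchpin and the z axis of dolly, either way round below 0.2 rad and value of joint lock_ring above 1.35 rad), for 0.2 s.
At the end, for the whole second after the job is handed in: the linchpin stands fully home in the cross hole (its collar within 3 mm of flat on the drawbar pin, upright within 0.2 rad) with its ring shut around the drawbar pin's end (joint above 1.35 rad), at rest and let go (all of step 2 and linear speed of linchpin below 0.02 m/s); the robot touches nothing.
It fails at once if the linchpin is forced: pressed against the drawbar pin or dolly with over 40 N while it is put in (ring still open) (contact force between linchpin and dolly above 40 N and value of joint lock_ring below 0.1 rad).
It fails at once if the linchpin is strained: pressed against the drawbar pin or dolly with over 60 N while its ring is swung (contact force between linchpin and dolly above 60 N and value of joint lock_ring above 0.1 rad).
It fails at once if the fingers or the arm push the dolly with over 35 N (contact force between any of the fingers, the arm and dolly above 35 N).
It fails at once if another pin is disturbed in the block (moved over 10 mm) (distance of any of clevis_pin, tee_pin from where it was at the start of the episode above 0.01 m).
It fails at once if another thing is moved over 20 mm (distance of any of wrench, screwdriver, tape_roll, tube_valve, lube_bottle, foot from where it was at the start of the episode above 0.02 m).
It also fails if it takes over 72 s, if anything falls off the work surface, if the arm or the gripper's body presses on something with over 40 N, if the wrist force passes 120 N, or if a joint passes its speed limit or range.

## Working session

There is one attempt and no reset: what is moved stays moved. The work goes in short steps, Python scripts to look and compute and a shell command to move; the robot and the scene stay as the last step left them, time stands still between calls to the robot, and variables do not carry over. Pictures are saved under pics/ and viewed, and the job is handed in when it is done.

```bash
mkdir -p pics; ls; cat > h.py <<'E'
import numpy as np, cv2
from workcell import status, eyes, ticket, bot
def snap(name, tag, crop=None, scale=1):
    cal=eyes.calibration(name)
    im,d=eyes.snapshot(name)
    np.savez(f'pics/{tag}.npz',im=im,d=d,K=np.array(cal['intrinsics']),T=np.array(cal['world_to_cam']))
    o=im[:,:,::-1]
    if crop: r0,r1,c0,c1=crop; o=o[r0:r1,c0:c1]
    if scale!=1: o=cv2.resize(o,None,fx=scale,fy=scale,interpolation=cv2.INTER_CUBIC)
    cv2.imwrite(f'pics/{tag}.png',o)
    return im,d,np.array(cal['intrinsics']),np.array(cal['world_to_cam'])
def load(tag):
    z=np.load(f'pics/{tag}.npz'); return z['im'],z['d'],z['K'],z['T']
def ray(K,T,r,c):
    R=T[:3,:3];t=T[:3,3]
    v=np.linalg.inv(K)@np.array([c,r,1.0]); return -R.T@t, R.T@v
def atdepth(K,T,r,c,d):
    o,v=ray(K,T,r,c); return o+v*d
def atz(K,T,r,c,z):
    o,v=ray(K,T,r,c); return o+v*(z-o[2])/v[2]
def proj(K,T,p):
    q=T[:3,:3]@np.array(p)+T[:3,3]; u=K@q; return u[1]/u[2],u[0]/u[2]
def tri(rays):
    A=np.zeros((3,3));b=np.zeros(3)
    for o,v in rays:
        v=v/np.linalg.norm(v);P=np.eye(3)-np.outer(v,v);A+=P;b+=P@o
    return np.linalg.solve(A,b)
def cloud(d,K,T):
    rr,cc=np.mgrid[0:d.shape[0],0:d.shape[1]]
    X=np.stack([(cc-K[0,2])/K[0,0]*d,(rr-K[1,2])/K[1,1]*d,d],-1)-T[:3,3]
    return X@T[:3,:3]
E
python3 - <<'E'
from h import *
s=status.sense();print(s)
print(bot.tip_reach,[a for a in dir(bot) if a[0]!='_'])
for n in ['scene','side','wrist']:
    im,d,K,T=snap(n,n+'0'); print(n,K,(-T[:3,:3].T@T[:3,3]).round(3),T[2,:3].round(3))
E
```

```text
pics
{'t': 0.0, 'joints': array([ 1.28298836,  0.46837889, -0.01157686,  1.60364254,  0.00601145,
        1.0713903 , -0.05633778]), 'joint_velocities': array([-0.00022224, -0.00025249,  0.00073761,  0.00188451,  0.00088184,
        0.00174768,  0.00045292]), 'joint_torque': array([-3.27004018e-04, -5.32394350e+01,  2.08199228e-02, -2.51307070e+01,
        1.13269215e-02,  7.67325168e-03,  1.03196692e-05]), 'eef_pos': array([ 0.15741786, -0.6303869 ,  0.4037291 ]), 'ee_rot': array([[ 9.70212759e-01,  2.42253739e-01, -5.72998940e-04],
       [ 2.42254372e-01, -9.70211297e-01,  1.69074086e-03],
       [-1.46341751e-04, -1.77918985e-03, -9.99998407e-01]]), 'force': array([-0.76074147, -0.27330674, -0.30830716]), 'torque': array([0.00723899, 0.06414107, 0.0210047 ]), 'grip_width': 0.9982333815779929}
0.1734 ['Unreachable', 'tip_reach']
scene [[407.78222027   0.         276.50053962]
 [  0.         407.78222027 204.89019287]
 [  0.           0.           1.        ]] [ 1.447 -0.062  0.744] [-0.805  0.001 -0.594]
side [[427.46176155   0.         285.68862719]
 [  0.         427.46176155 212.44310875]
 [  0.           0.           1.        ]] [ 0.292 -0.854  0.622] [ 0.279  0.79  -0.547]
wrist [[350.86568894   0.         283.06906895]
 [  0.         350.86568894 211.12754935]
 [  0.           0.           1.        ]] [ 0.227 -0.613  0.373] [-0.274 -0.066 -0.96 ]
```

View pics/scene0.png

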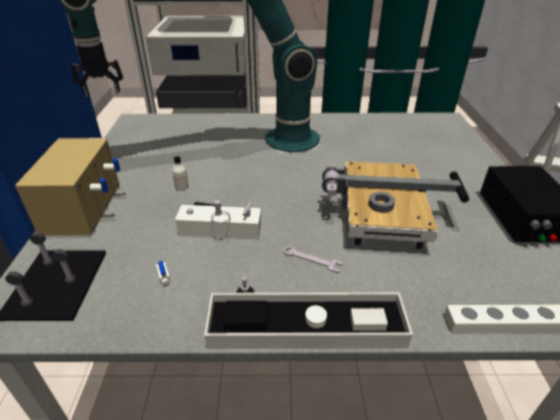

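View pics/side0.png

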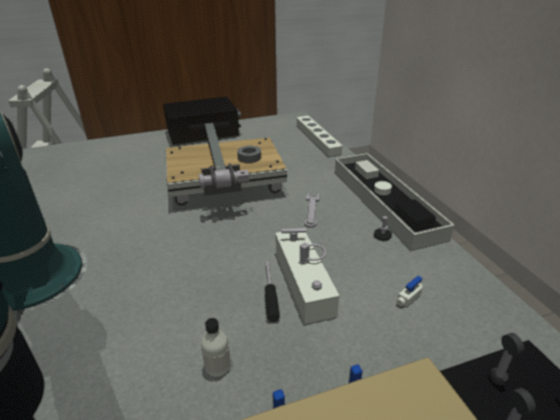

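View pics/wrist0.png

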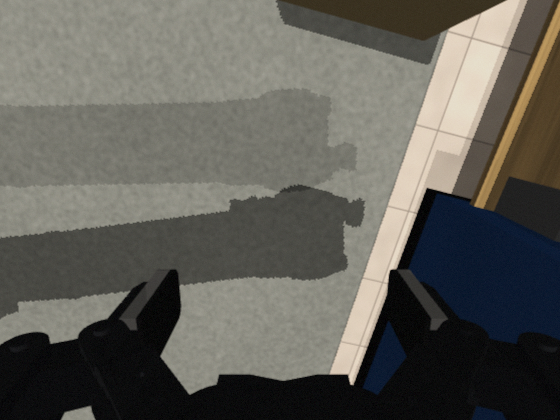

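```bash
python3 - <<'E'
from h import *
im,d,K,T=load('scene0')
a=cv2.resize(im[150:250,300:450,::-1],None,fx=5,fy=5,interpolation=cv2.INTER_CUBIC);cv2.imwrite('pics/a.png',a)
im,d,K,T=load('side0')
a=cv2.resize(im[130:220,160:290,::-1],None,fx=6,fy=6,interpolation=cv2.INTER_CUBIC);cv2.imwrite('pics/b.png',a)
a=cv2.resize(im[220:330,250:370,::-1],None,fx=5,fy=5,interpolation=cv2.INTER_CUBIC);cv2.imwrite('pics/c.png',a)
for cam in ['scene','side']:
  im,d,K,T=load(cam+'0')
  for l in ['linchpin','pin_block','clevis_pin','tee_pin','dolly','wrench']:
    R=eyes.regions_of(cam,l)
    C=cloud(d,K,T)
    for r in R[:2]:
        m=r['region']&(d>0); p=C[m]
        print(cam,l,round(r['conf'],2),np.round(r['centre']),m.sum(),np.percentile(p,[2,50,98],axis=0).round(3).tolist() if m.sum() else '')
E
```

```text
scene linchpin 0.66 [270. 164.] 233 [[0.713, -0.359, 0.004], [0.754, -0.336, 0.026], [0.769, -0.322, 0.045]]
scene linchpin 0.59 [209. 218.] 137 [[0.534, -0.235, 0.057], [0.561, -0.22, 0.073], [0.589, -0.189, 0.1]]
scene pin_block 0.56 [221. 216.] 2310 [[0.522, -0.331, 0.003], [0.581, -0.222, 0.051], [0.596, -0.111, 0.061]]
scene clevis_pin 0.37 [191. 389.] 7207 [[0.351, 0.085, 0.033], [0.522, 0.247, 0.091], [0.661, 0.444, 0.126]]
scene clevis_pin 0.2 [225. 216.] 2146 [[0.527, -0.329, 0.006], [0.582, -0.217, 0.051], [0.596, -0.112, 0.068]]
scene dolly 0.8 [191. 391.] 7179 [[0.353, 0.086, 0.027], [0.524, 0.247, 0.091], [0.661, 0.443, 0.125]]
scene wrench 0.59 [257. 313.] 342 [[0.64, -0.038, 0.003], [0.681, 0.032, 0.008], [0.724, 0.094, 0.012]]
side linchpin 0.6 [253. 307.] 227 [[0.544, -0.238, 0.059], [0.553, -0.228, 0.074], [0.601, -0.198, 0.099]]
side linchpin 0.5 [293. 412.] 509 [[0.702, -0.363, 0.0], [0.73, -0.348, 0.024], [0.78, -0.306, 0.044]]
side pin_block 0.95 [281. 308.] 3121 [[0.513, -0.338, 0.005], [0.539, -0.274, 0.056], [0.585, -0.125, 0.059]]
side clevis_pin 0.58 [235. 382.] 252 [[0.774, -0.159, 0.001], [0.791, -0.142, 0.011], [0.813, -0.119, 0.055]]
side clevis_pin 0.42 [285. 316.] 81 [[0.538, -0.313, 0.059], [0.545, -0.308, 0.067], [0.555, -0.298, 0.071]]
side tee_pin 0.65 [234. 293.] 181 [[0.535, -0.155, 0.058], [0.558, -0.148, 0.079], [0.583, -0.138, 0.085]]
side dolly 0.66 [170. 219.] 5717 [[0.335, 0.075, 0.022], [0.467, 0.171, 0.09], [0.638, 0.44, 0.126]]
side wrench 0.55 [216. 310.] 240 [[0.634, -0.045, 0.002], [0.665, 0.006, 0.007], [0.71, 0.086, 0.01]]
```

View pics/a.png

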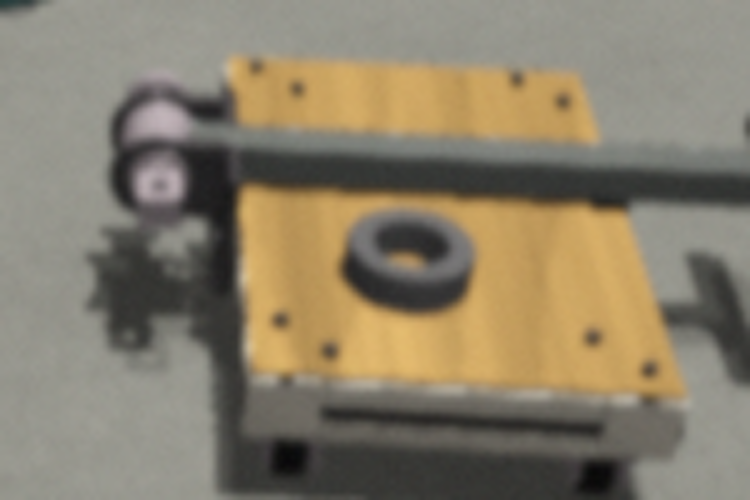

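View pics/b.png

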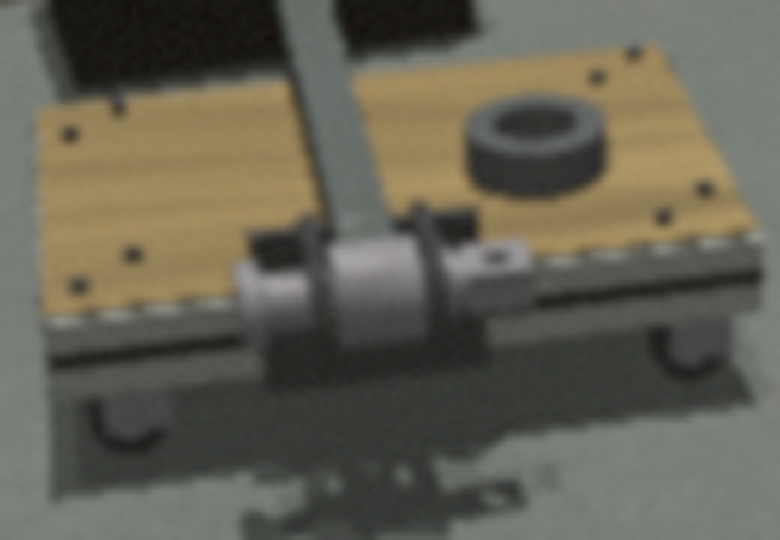

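View pics/c.png

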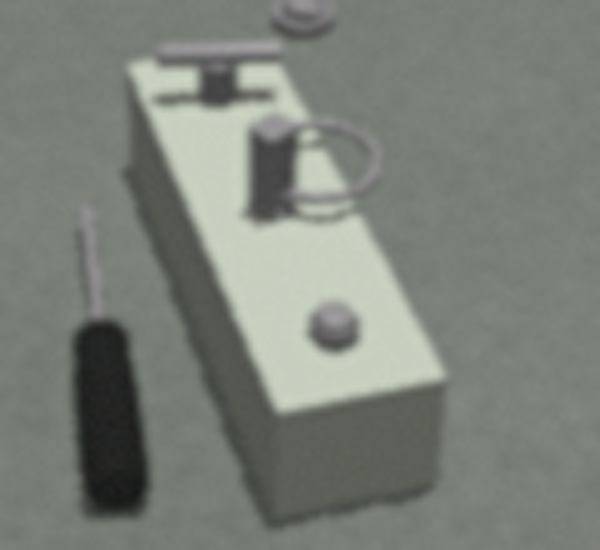

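```bash
python3 - <<'E'
from h import *
im,d,K,T=load('side0')
print('hole',atz(K,T,130+258/6,160+497/6,.115),'end corners top',atz(K,T,130+242/6,160+525/6,.115),atz(K,T,130+278/6,160+532/6,.115))
print('head top',atz(K,T,220+127/5,250+272/5,.098),'clevispin',atz(K,T,220+318/5,250+333/5,.069))
C=cloud(d,K,T)
m=(C[...,2]>.094)&(C[...,2]<.104)&(abs(C[...,0]-.556)<.03)&(abs(C[...,1]+.224)<.03)&(d>0);p=C[m];print(m.sum(),p.mean(0),p.min(0),p.max(0))
# block top
m=(abs(C[...,2]-.056)<.004)&(abs(C[...,0]-.556)<.06)&(abs(C[...,1]+.224)<.13)&(d>0);p=C[m][:,:2].astype(np.float32);print(cv2.minAreaRect(p),np.median(C[m][:,2]))
# deck
m=(abs(C[...,2]-.089)<.004)&(d>0)&(C[...,1]>0)&(C[...,0]>.3)&(C[...,0]<.7);p=C[m][:,:2].astype(np.float32);print(cv2.minAreaRect(p),cv2.boxPoints(cv2.minAreaRect(p)))
im,d,K,T=load('scene0');C=cloud(d,K,T)
m=(abs(C[...,2]-.089)<.004)&(d>0)&(C[...,1]>0)&(C[...,0]>.3)&(C[...,0]<.7);p=C[m][:,:2].astype(np.float32);print(cv2.minAreaRect(p),cv2.boxPoints(cv2.minAreaRect(p)))
m=(abs(C[...,2]-.056)<.004)&(abs(C[...,0]-.556)<.06)&(abs(C[...,1]+.224)<.13)&(d>0);p=C[m][:,:2].astype(np.float32);print(cv2.minAreaRect(p))
for cam in 'scene','side':
  im,d,K,T=load(cam+'0')
  for q in [(.556,-.224,.098),(.607,-.224,.066),(.5,.1,.115)]: print(cam,proj(K,T,q))
E
```

```text
hole [0.51034144 0.08762264 0.115     ] end corners top [0.5253069  0.09755993 0.115     ] [0.51942477 0.06531891 0.115     ]
head top [ 0.55359759 -0.22425298  0.098     ] clevispin [ 0.54588046 -0.30673056  0.069     ]
47 [ 0.55328821 -0.22505778  0.09796671] [ 0.54393381 -0.23340826  0.09415434] [ 0.56300907 -0.21623899  0.10044381]
((0.5532258749008179, -0.2229083776473999), (0.22980789840221405, 0.0673895850777626), 85.47217559814453) 0.056913034790856
((0.49811074137687683, 0.602645754814148), (1.0691272020339966, 0.3978158235549927), 89.82097625732422) [[0.29753354 0.06870627]
 [0.6953474  0.06746328]
 [0.6986879  1.1365852 ]
 [0.30087405 1.1378282 ]]
((0.5069875717163086, 0.37337562441825867), (0.6098067760467529, 0.3236699104309082), 84.5531005859375) [[0.31694096 0.08521092]
 [0.63914937 0.05448711]
 [0.6970342  0.6615403 ]
 [0.37482578 0.69226414]]
((0.5546908378601074, -0.22163455188274384), (0.22673781216144562, 0.07295972108840942), 85.40337371826172)
scene (np.float64(201.79648996049266), np.float64(215.90781736012048))
scene (np.float64(222.9275363231367), np.float64(214.76249261639538))
scene (np.float64(184.562974604367), np.float64(334.0865931386541))
side (np.float64(245.07488364756213), np.float64(305.46540937936015))
side (np.float64(252.1375739572753), np.float64(327.9355420741911))
side (np.float64(171.52876604421186), np.float64(237.64428370695686))
```

```bash
python3 -m pendant '[{"tx":20,"ty":-12},{"tx":40,"ty":-25},{"tx":40,"ty":-25},{"tx":40,"ty":-25},{"tx":40,"ty":-25},{"tx":40,"ty":-25},{"tx":40,"ty":-25},{"tx":40,"ty":-25},{"tx":40,"ty":-25},{"tx":40,"ty":-25},{"tx":40,"ty":-25},{"tx":20,"ty":-12}]' 60 40
python3 -m pendant '[{"yaw":0.1,"tx":20,"ty":-12},{"yaw":0.1,"tx":20,"ty":-12},{"yaw":0.13},{}]'
python3 -c "
from h import *
s=status.sense();print(s['t'],s['eef_pos'],s['ee_rot'],s['force'])
snap('wrist','w1')"
```

```text
0.75 [ 0.15751317 -0.63062155  0.40470259] [[ 9.70187054e-01  2.42357340e-01 -3.12180311e-05]
 [ 2.42357339e-01 -9.70187053e-01 -4.11833729e-05]
 [-4.02684223e-05  3.23896563e-05 -9.99999999e-01]] [-0.06482518 -0.68109464  1.04157413]invalid input at $[0]: expected keys tx, ty, tz, yaw
invalid input at $[0]: expected keys tx, ty, tz, yaw
```

View pics/w1.png

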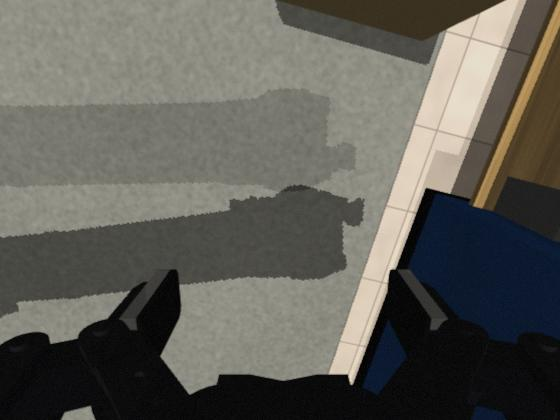

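```bash
python3 -m pendant '[{"tx":20,"ty":-12,"tz":0,"yaw":0},{"tx":40,"ty":-25,"tz":0,"yaw":0},{"tx":40,"ty":-25,"tz":0,"yaw":0},{"tx":40,"ty":-25,"tz":0,"yaw":0},{"tx":40,"ty":-25,"tz":0,"yaw":0},{"tx":40,"ty":-25,"tz":0,"yaw":0},{"tx":40,"ty":-25,"tz":0,"yaw":0},{"tx":40,"ty":-25,"tz":0,"yaw":0},{"tx":40,"ty":-25,"tz":0,"yaw":0},{"tx":40,"ty":-25,"tz":0,"yaw":0},{"tx":40,"ty":-25,"tz":0,"yaw":0},{"tx":20,"ty":-12,"tz":0,"yaw":0}]' 60 40
python3 -m pendant '[{"tx":20,"ty":-12,"tz":0,"yaw":0.1},{"tx":20,"ty":-12,"tz":0,"yaw":0.1},{"tx":0,"ty":0,"tz":0,"yaw":0.13},{"tx":0,"ty":0,"tz":0,"yaw":0}]'
python3 -c "
from h import *
s=status.sense();print(s['t'],s['eef_pos'],s['ee_rot'],s['force'])
snap('wrist','w1')"
```

```text
t: 2.0
eef_pos: [0.5207, -0.2539, 0.405]
ee_rot: [[0.969, 0.248, 0.002], [0.248, -0.969, 0.001], [0.002, -0.001, -1.0]]
force: [-0.2, -0.6, 0.9]
grip_width: 0.702
t: 2.4
eef_pos: [0.553, -0.2262, 0.4046]
ee_rot: [[0.996, -0.084, -0.0], [-0.084, -0.996, -0.0], [-0.0, 0.0, -1.0]]
force: [-0.0, -0.4, -0.1]
grip_width: 0.706
2.4 [ 0.55302194 -0.22616112  0.40456687] [[ 9.96465535e-01 -8.40023052e-02 -2.23694796e-04]
 [-8.40023427e-02 -9.96465544e-01 -1.63815287e-04]
 [-2.09143295e-04  1.82027175e-04 -9.99999962e-01]] [-0.01436855 -0.40679522 -0.13638147]
```

View pics/w1.png

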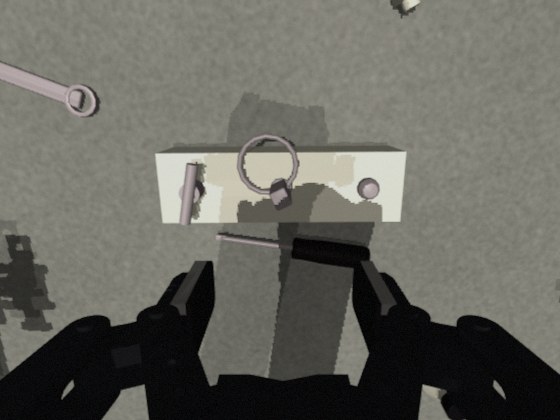

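```bash
python3 - <<'E'
from h import *
im,d,K,T=load('w1')
cv2.imwrite('pics/w1z.png',cv2.resize(im[125:235,225:335,::-1],None,fx=5,fy=5,interpolation=cv2.INTER_CUBIC))
C=cloud(d,K,T)
m=(C[...,2]>.093)&(C[...,2]<.104)&(abs(C[...,0]-.556)<.04)&(abs(C[...,1]+.224)<.04)&(d>0);p=C[m];print(m.sum(),p.mean(0),p.min(0),p.max(0),cv2.minAreaRect(p[:,:2].astype(np.float32)))
rr,cc=np.nonzero(m);print(rr.mean(),cc.mean())
m=(C[...,2]>.060)&(C[...,2]<.075)&(C[...,0]>.545)&(abs(C[...,1]+.224)<.05)&(d>0);p=C[m];print(m.sum(),p.mean(0),p.min(0),p.max(0),np.median(p[:,2]))
(cx,cy),rad=cv2.minEnclosingCircle(p[:,:2].astype(np.float32));print(cx,cy,rad)
E
```

```text
344 [ 0.55409466 -0.22396093  0.09758501] [ 0.54426818 -0.23252691  0.09308056] [ 0.56280676 -0.21512568  0.09995896] ((0.5535997748374939, -0.2238614708185196), (0.016124483197927475, 0.014221719466149807), 21.314546585083008)
198.47093023255815 280.2005813953488
895 [ 0.57913938 -0.21469796  0.06774145] [ 0.54906006 -0.24141469  0.06001738] [ 0.60427042 -0.18769786  0.0749508 ] 0.06781721629876444
0.574458658695221 -0.2161724716424942 0.03051738254725933
```

View pics/w1z.png

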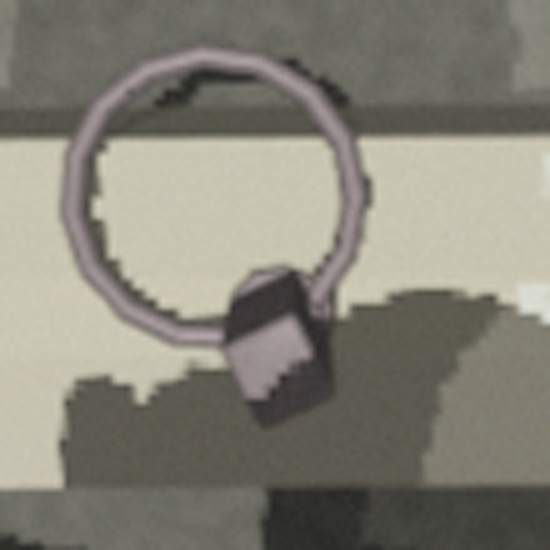

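```bash
python3 -m pendant '[{"tx":0,"ty":0,"tz":10,"yaw":-0.08},{"tx":0,"ty":0,"tz":20,"yaw":-0.14},{"tx":0,"ty":0,"tz":20,"yaw":-0.14},{"tx":0,"ty":0,"tz":20,"yaw":-0.096},{"tx":1.4,"ty":-1.9,"tz":10,"yaw":0},{"tx":0,"ty":0,"tz":0,"yaw":0},{"tx":0,"ty":0,"tz":0,"yaw":0}]' 40 40
python3 - <<'E'
from h import *
s=status.sense();print(s['t'],s['eef_pos'],s['ee_rot'][:,0],s['joints'])
im,d,K,T=snap('wrist','w2')
C=cloud(d,K,T)
m=(C[...,2]>.093)&(C[...,2]<.104)&(abs(C[...,0]-.556)<.04)&(abs(C[...,1]+.224)<.04)&(d>0);p=C[m];print(m.sum(),p.mean(0),cv2.minAreaRect(p[:,:2].astype(np.float32)))
E
```

```text
t: 3.15
eef_pos: [0.5534, -0.2249, 0.3253]
ee_rot: [[0.932, 0.361, 0.001], [0.361, -0.932, -0.0], [0.001, 0.001, -1.0]]
force: [0.8, 0.3, 0.3]
grip_width: 0.468
3.15 [ 0.55336137 -0.2249156   0.32533298] [9.32427471e-01 3.61356742e-01 5.61877859e-04] [ 0.51881005  0.48767799 -0.24614248  1.78996014  0.14877339  0.88111156
 -0.99565441]
613 [ 0.55483759 -0.22361426  0.09746975] ((0.5541585087776184, -0.2236723005771637), (0.015874607488512993, 0.01377050019800663), 21.243940353393555)
```

View pics/w2.png

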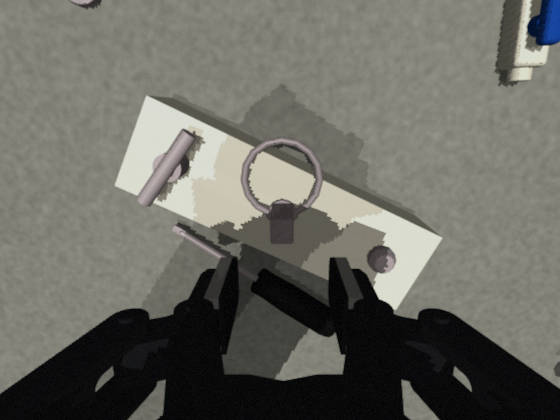

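```bash
python3 -m pendant '[{"tx":1,"ty":-0.9,"tz":10,"yaw":0},{"tx":0,"ty":0,"tz":20,"yaw":0},{"tx":0,"ty":0,"tz":20,"yaw":0},{"tx":0,"ty":0,"tz":16,"yaw":0},{"tx":0,"ty":0,"tz":10,"yaw":0},{"tx":0,"ty":0,"tz":0,"yaw":0},{"tx":0,"ty":0,"tz":0,"yaw":0}]' 40 40
python3 - <<'E'
from h import *
s=status.sense();print(s['t'],s['eef_pos'],s['ee_rot'][:,0],s['force'])
im,d,K,T=snap('wrist','w3')
E
```

```text
t: 3.9
eef_pos: [0.5541, -0.2235, 0.249]
ee_rot: [[0.932, 0.362, 0.001], [0.362, -0.932, -0.0], [0.0, 0.0, -1.0]]
force: [-1.5, 0.2, -0.1]
grip_width: 0.465
3.9 [ 0.55410727 -0.22349768  0.24897388] [9.32060997e-01 3.62301109e-01 4.52023781e-04] [-1.45876289  0.19094475 -0.06058291]
```

View pics/w3.png

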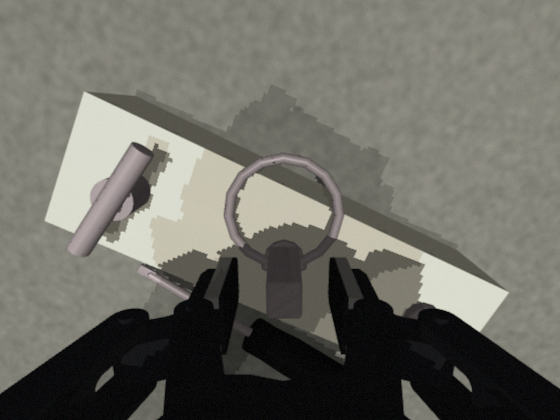

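```bash
python3 -m pendant '[{"tx":0,"ty":0,"tz":0,"yaw":0},{"tx":0,"ty":0,"tz":0,"yaw":0},{"tx":0,"ty":0,"tz":0,"yaw":0},{"tx":0,"ty":0,"tz":0,"yaw":0},{"tx":0,"ty":0,"tz":0,"yaw":0}]' 5 50
python3 -m pendant '[{"tx":0,"ty":0,"tz":-5,"yaw":0},{"tx":0,"ty":0,"tz":-15,"yaw":0},{"tx":0,"ty":0,"tz":-30,"yaw":0},{"tx":0,"ty":0,"tz":-30,"yaw":0},{"tx":0,"ty":0,"tz":-30,"yaw":0},{"tx":0,"ty":0,"tz":-15,"yaw":0},{"tx":0,"ty":0,"tz":0,"yaw":0}]'
python3 - <<'E'
from h import *
s=status.sense();print(s['t'],s['eef_pos'],s['ee_rot'][:,0],s['force'])
im,d,K,T=snap('wrist','w4')
E
```

```text
t: 4.45
eef_pos: [0.5542, -0.2236, 0.2496]
ee_rot: [[0.932, 0.362, 0.002], [0.362, -0.932, -0.001], [0.001, 0.001, -1.0]]
force: [-1.1, 0.2, 5.9]
grip_width: 0.15
t: 5.15
eef_pos: [0.5542, -0.2235, 0.3763]
ee_rot: [[0.932, 0.362, 0.004], [0.362, -0.932, -0.002], [0.003, 0.003, -1.0]]
force: [-0.1, -1.1, -1.2]
grip_width: 0.148
5.15 [ 0.5542015  -0.22354074  0.37632611] [0.93208647 0.36222129 0.00324867] [-0.06634549 -1.09992916 -1.22863818]
```

View pics/w4.png

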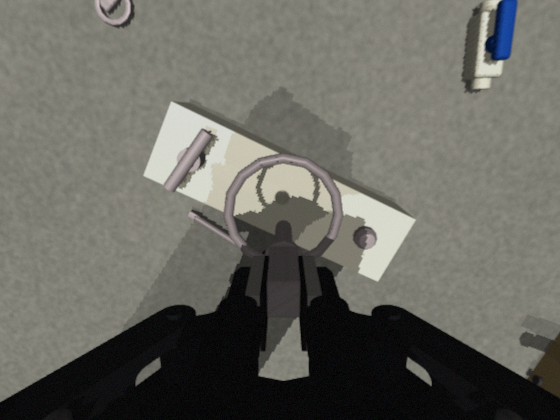

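```bash
python3 -m pendant '[{"tx":0,"ty":0,"tz":-10,"yaw":0.09},{"tx":0,"ty":0,"tz":-15,"yaw":0.13},{"tx":0,"ty":0,"tz":-15,"yaw":0.13},{"tx":0,"ty":0,"tz":0,"yaw":0.113}]'
python3 -m pendant '[{"tx":-6,"ty":-20,"tz":0,"yaw":0},{"tx":-13,"ty":-38,"tz":0,"yaw":0},{"tx":-13,"ty":-38,"tz":0,"yaw":0},{"tx":-13,"ty":-38,"tz":0,"yaw":0},{"tx":-13,"ty":-38,"tz":0,"yaw":0},{"tx":-13,"ty":-38,"tz":0,"yaw":0},{"tx":-13,"ty":-38,"tz":0,"yaw":0},{"tx":-13,"ty":-38,"tz":0,"yaw":0},{"tx":-5,"ty":-20,"tz":0,"yaw":0},{"tx":0,"ty":0,"tz":0,"yaw":0},{"tx":0,"ty":0,"tz":0,"yaw":0}]'
python3 - <<'E'
from h import *
s=status.sense();print(s['t'],s['eef_pos'],s['ee_rot'][:,0],s['force'])
im,d,K,T=snap('wrist','w5')
cv2.imwrite('pics/w5z.png',cv2.resize(im[60:260,200:400,::-1],None,fx=3,fy=3,interpolation=cv2.INTER_CUBIC))
E
```

```text
t: 5.6
eef_pos: [0.5539, -0.2235, 0.4136]
ee_rot: [[0.995, -0.097, -0.0], [-0.097, -0.995, -0.0], [-0.0, 0.0, -1.0]]
force: [-0.5, -1.1, -2.1]
grip_width: 0.15
t: 6.7
eef_pos: [0.4801, 0.0903, 0.4122]
ee_rot: [[0.996, -0.091, -0.003], [-0.091, -0.996, -0.001], [-0.003, 0.001, -1.0]]
force: [0.7, -0.5, -1.6]
grip_width: 0.147
6.7 [0.48008337 0.09033091 0.41219785] [ 0.99580847 -0.09141993 -0.00280985] [ 0.70683275 -0.52201085 -1.62109298]
```

View pics/w5.png

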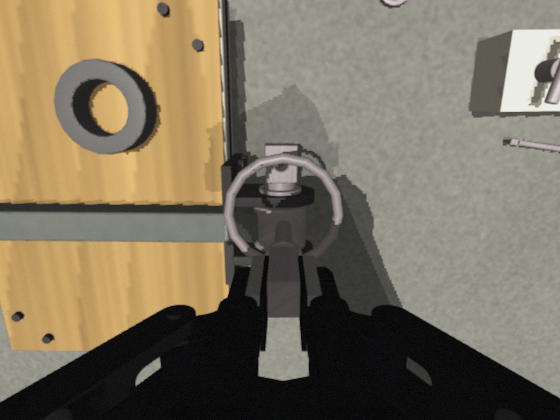

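View pics/w5z.png

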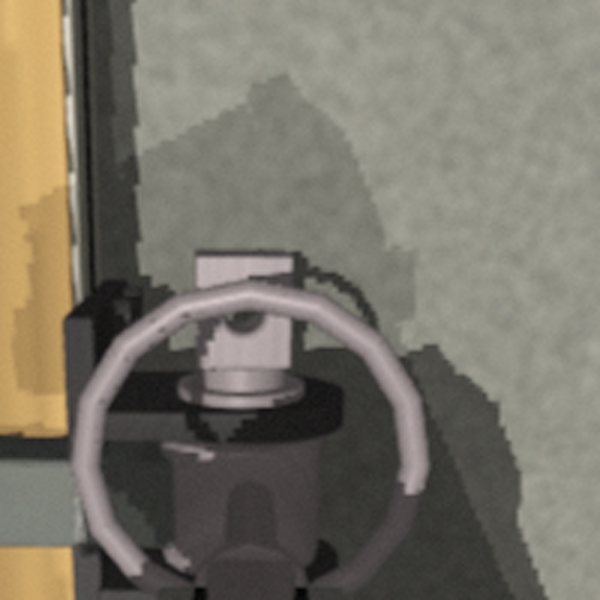

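```bash
python3 -m pendant '[{"tx":10,"ty":0,"tz":0,"yaw":0},{"tx":14,"ty":0,"tz":0,"yaw":0},{"tx":0,"ty":0,"tz":0,"yaw":0},{"tx":0,"ty":0,"tz":0,"yaw":0}]'
python3 - <<'E'
from h import *
s=status.sense();print(s['t'],s['eef_pos'],s['ee_rot'][:,0],s['force'])
im,d,K,T=load('w5');C=cloud(d,K,T)
m=(C[...,2]>.110)&(C[...,2]<.120)&(C[...,0]>.495)&(C[...,0]<.55)&(abs(C[...,1]-.09)<.03)&(d>0);p=C[m];print('flat',m.sum(),p.mean(0),np.median(p[:,2]),cv2.minAreaRect(p[:,:2].astype(np.float32)))
print('plane fit',np.linalg.lstsq(np.c_[p[:,:2]-p[:,:2].mean(0),np.ones(len(p))],p[:,2],rcond=None)[0])
m=(C[...,2]>.08)&(C[...,2]<.095)&(C[...,1]>.09)&(d>0);q=C[m]
# deck edge nearest robot pin: min y as function of x
for x in np.arange(.42,.66,.03):
    e=q[abs(q[:,0]-x)<.004]; print(round(x,2),len(e),e[:,1].min().round(4) if len(e) else '', end=' | ')
im,d,K,T=snap('wrist','w6')
cv2.imwrite('pics/w6z.png',cv2.resize(im[120:280,200:360,::-1],None,fx=3.75,fy=3.75,interpolation=cv2.INTER_CUBIC))
E
```

```text
t: 7.15
eef_pos: [0.5049, 0.0879, 0.4133]
ee_rot: [[0.996, -0.093, -0.001], [-0.093, -0.996, 0.0], [-0.001, -0.0, -1.0]]
force: [-1.6, 0.3, -1.6]
grip_width: 0.149
7.15 [0.50488119 0.08787553 0.41331878] [ 9.95627890e-01 -9.34049785e-02 -7.84327146e-04] [-1.56733003  0.25534048 -1.61182566]
flat 785 [0.50809841 0.08958526 0.11466392] 0.11470309543741757 ((0.5089545845985413, 0.08951816707849503), (0.024117788299918175, 0.029333489015698433), 85.20921325683594)
plane fit [0.00735017 0.04818249 0.11466392]
0.42 1804 0.1359 | 0.45 992 0.2039 | 0.48 608 0.143 | 0.51 2189 0.122 | 0.54 1548 0.1314 | 0.57 1810 0.1285 | 0.6 2440 0.1255 | 0.63 2574 0.1226 | 0.66 0  |
```

View pics/w6z.png

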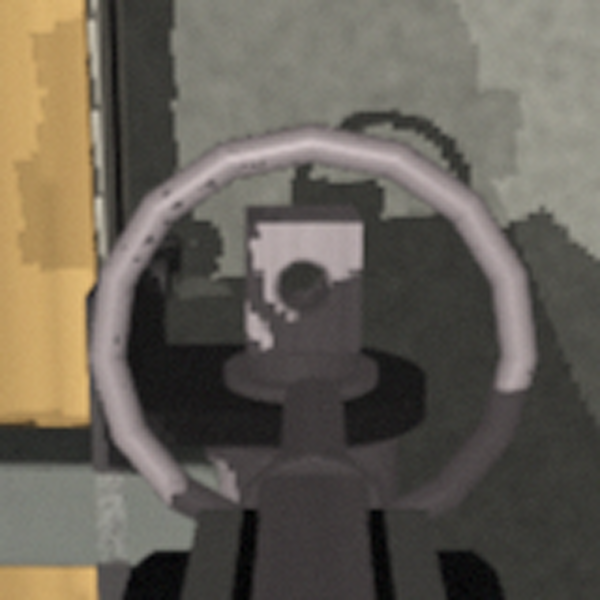

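```bash
python3 - <<'E'
from h import *
im,d,K,T=load('w6');C=cloud(d,K,T)
h=atz(K,T,120+286/3.75,200+303/3.75,.1147);print('hole img',h)
m=(C[...,2]>.110)&(C[...,2]<.120)&(C[...,0]>.495)&(C[...,0]<.55)&(abs(C[...,1]-.09)<.03)&(d>0);p=C[m];print('flat',m.sum(),p.mean(0),np.median(p[:,2]),cv2.minAreaRect(p[:,:2].astype(np.float32)))
c=p[:,:2].mean(0);print('plane',np.linalg.lstsq(np.c_[p[:,:2]-c,np.ones(len(p))],p[:,2],rcond=None)[0])
# pin tip: depth around
for z0,z1 in [(.165,.18),(.18,.19),(.19,.2),(.2,.215)]:
    m=(C[...,2]>z0)&(C[...,2]<z1)&(abs(C[...,0]-.505)<.015)&(abs(C[...,1]-.088)<.02)&(d>0);p=C[m]
    if len(p): print(z0,len(p),p.mean(0).round(4),p.min(0).round(4),p.max(0).round(4))
tcp=np.array([0.50488,0.08788,0.41332])
for dz in (.2414,.2434): print(proj(K,T,tcp-[0,0,dz]),'tipcentre')
cv2.imwrite('pics/w6zz.png',cv2.resize(im[185:245,250:320,::-1],None,fx=10,fy=10,interpolation=cv2.INTER_CUBIC))
E
```

```text
hole img [0.50965695 0.08923807 0.1147    ]
flat 989 [0.50963361 0.08925516 0.11471241] 0.11479594930641526 ((0.5089223384857178, 0.08920825272798538), (0.023871423676609993, 0.029487615451216698), 85.10761260986328)
plane [-0.00513037  0.05696136  0.11471241]
0.165 50 [0.5077 0.0873 0.1767] [0.5048 0.0829 0.1729] [0.5093 0.0922 0.18  ]
0.18 86 [0.5078 0.0875 0.1852] [0.5032 0.0827 0.18  ] [0.5093 0.0926 0.19  ]
0.19 100 [0.5077 0.0873 0.1951] [0.5038 0.0828 0.1902] [0.5093 0.0926 0.2   ]
0.2 65 [0.5082 0.0872 0.2032] [0.5048 0.0829 0.2001] [0.5092 0.0915 0.2069]
(np.float64(225.27062837569545), np.float64(283.04855879297867)) tipcentre
(np.float64(224.26341562735584), np.float64(283.05010800267223)) tipcentre
```

View pics/w6zz.png

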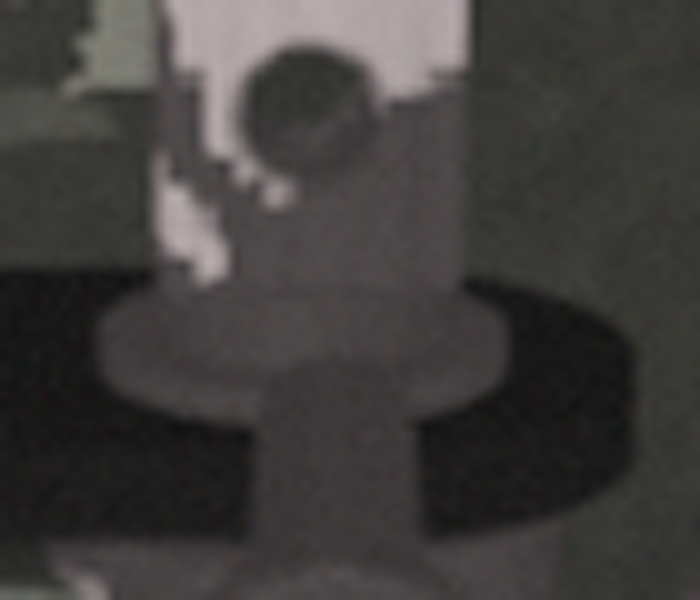

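```bash
python3 -m pendant '[{"tx":4.9,"ty":-1.9,"tz":8,"yaw":0},{"tx":0,"ty":0,"tz":16,"yaw":0},{"tx":0,"ty":0,"tz":14,"yaw":0},{"tx":0,"ty":0,"tz":7,"yaw":0},{"tx":0,"ty":0,"tz":0,"yaw":0},{"tx":0,"ty":0,"tz":0,"yaw":0},{"tx":0,"ty":0,"tz":0,"yaw":0}]'
python3 - <<'E'
from h import *
s=status.sense();print(s['t'],s['eef_pos'],s['ee_rot'].round(4).tolist(),s['force'])
im,d,K,T=snap('wrist','w7');C=cloud(d,K,T)
cv2.imwrite('pics/w7z.png',cv2.resize(im[185:245,250:320,::-1],None,fx=10,fy=10,interpolation=cv2.INTER_CUBIC))
m=(C[...,2]>.110)&(C[...,2]<.120)&(C[...,0]>.495)&(C[...,0]<.55)&(abs(C[...,1]-.09)<.03)&(d>0);p=C[m];print('flat',m.sum(),p.mean(0),np.median(p[:,2]),cv2.minAreaRect(p[:,:2].astype(np.float32)))
tcp=s['eef_pos']
for dz in (.2414,): print(proj(K,T,tcp-[0,0,dz]),'tipcentre', proj(K,T,tcp-[-.0043,0,dz]),'tip front', proj(K,T,tcp-[-.005,0,.195]))
E
```

```text
t: 7.9
eef_pos: [0.5096, 0.09, 0.3693]
ee_rot: [[0.996, -0.092, 0.001], [-0.092, -0.996, 0.0], [0.001, -0.0, -1.0]]
force: [-0.0, 0.2, -1.1]
grip_width: 0.151
7.9 [0.50960759 0.08997422 0.36925086] [[0.9957, -0.0921, 0.0011], [-0.0921, -0.9957, 0.0002], [0.0011, -0.0003, -1.0]] [-0.00679957  0.19009553 -1.12633376]
flat 1077 [0.51230553 0.08885282 0.11466089] 0.11478356586912054 ((0.5090565085411072, 0.08913704752922058), (0.023844394832849503, 0.029490746557712555), 85.0833740234375)
(np.float64(225.96840969833332), np.float64(283.1923171563389)) tipcentre (np.float64(219.51440166373894), np.float64(282.57213092362355)) tip front (np.float64(246.26056901868012), np.float64(282.25863443524685))
```

View pics/w7z.png

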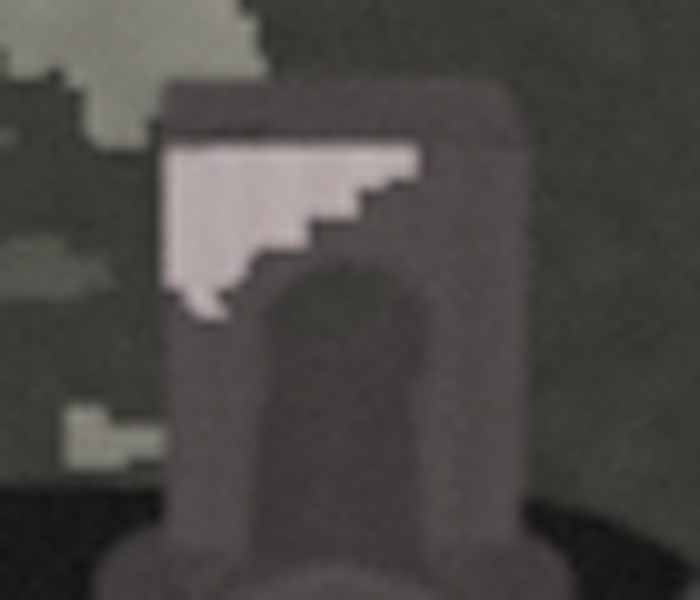

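View pics/w7.png

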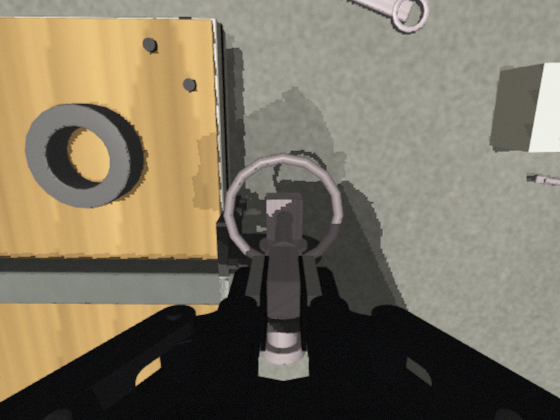

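```bash
python3 - <<'E'
from h import *
im,d,K,T=load('w7')
print('front edge',atz(K,T,199.2,284.2,.1148),'hole far',atz(K,T,211.8,284.7,.1148),'tip front',[atz(K,T,r,284.2,.1278)[:2] for r in (217.5,219)], 'flat lr',atz(K,T,215,266.3,.1148),atz(K,T,215,302.4,.1148),'hole lr',atz(K,T,216,276.8,.1148),atz(K,T,216,293,.1148))
z=cv2.resize(im[200:235,265:305,::-1],None,fx=16,fy=16,interpolation=cv2.INTER_CUBIC).astype(float)
z=np.clip((z-30)*3,0,255).astype(np.uint8);cv2.imwrite('pics/w7c.png',z)
E
```

```text
front edge [0.5236168  0.08803752 0.1148    ] hole far [0.51499456 0.08848276 0.1148    ] tip front [array([0.51512072, 0.08883645]), array([0.5141367, 0.0889253])] flat lr [0.51389329 0.10087694 0.1148    ] [0.51171609 0.07695083 0.1148    ] hole lr [0.51256702 0.09398418 0.1148    ] [0.5115892  0.08323829 0.1148    ]
```

View pics/w7c.png

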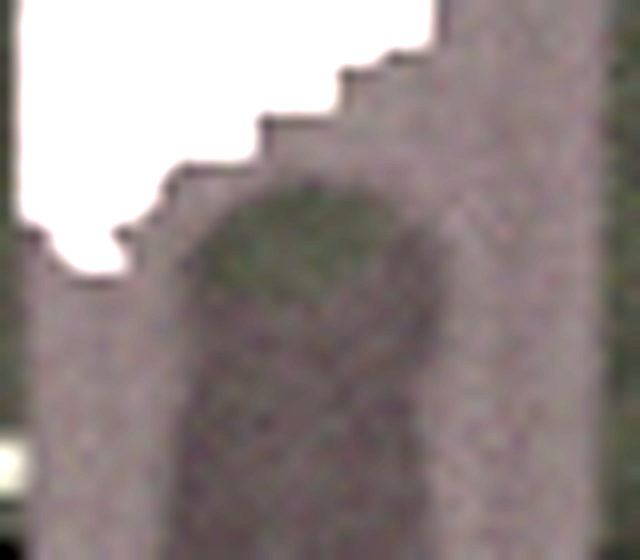

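```bash
python3 -m pendant '[{"tx":0,"ty":0.6,"tz":4,"yaw":0},{"tx":0,"ty":0,"tz":4,"yaw":0},{"tx":0,"ty":0,"tz":2,"yaw":0},{"tx":0,"ty":0,"tz":0,"yaw":0},{"tx":0,"ty":0,"tz":0,"yaw":0}]'
python3 -m pendant '[{"tx":0,"ty":0,"tz":1,"yaw":0},{"tx":0,"ty":0,"tz":1,"yaw":0},{"tx":0,"ty":0,"tz":0,"yaw":0}]'
python3 -m pendant '[{"tx":0,"ty":0,"tz":1,"yaw":0},{"tx":0,"ty":0,"tz":1,"yaw":0},{"tx":0,"ty":0,"tz":0,"yaw":0}]'
```

```text
t: 8.45
eef_pos: [0.5093, 0.0893, 0.3586]
ee_rot: [[0.996, -0.092, -0.0], [-0.092, -0.996, -0.0], [-0.0, 0.0, -1.0]]
force: [0.2, 0.1, -0.8]
grip_width: 0.151
t: 8.75
eef_pos: [0.5093, 0.0892, 0.3566]
ee_rot: [[0.996, -0.092, -0.0], [-0.092, -0.996, -0.0], [-0.0, 0.0, -1.0]]
force: [0.4, -0.9, -1.9]
grip_width: 0.153
t: 9.05
eef_pos: [0.5094, 0.0892, 0.3546]
ee_rot: [[0.996, -0.092, 0.0], [-0.092, -0.996, -0.0], [0.0, -0.0, -1.0]]
force: [0.5, 1.5, -2.5]
grip_width: 0.15
```

```bash
python3 -m pendant '[{"tx":0,"ty":0,"tz":1,"yaw":0},{"tx":0,"ty":0,"tz":1,"yaw":0},{"tx":0,"ty":0,"tz":0,"yaw":0}]'
python3 -m pendant '[{"tx":0,"ty":0,"tz":1,"yaw":0},{"tx":0,"ty":0,"tz":1,"yaw":0},{"tx":0,"ty":0,"tz":0,"yaw":0}]'
```

```text
t: 9.35
eef_pos: [0.5094, 0.0893, 0.3526]
ee_rot: [[0.996, -0.092, 0.0], [-0.092, -0.996, -0.0], [0.0, 0.0, -1.0]]
force: [0.1, 0.6, -1.9]
grip_width: 0.149
t: 9.65
eef_pos: [0.5094, 0.0893, 0.3506]
ee_rot: [[0.996, -0.092, 0.0], [-0.092, -0.996, 0.0], [0.0, -0.0, -1.0]]
force: [-0.4, -0.1, -2.5]
grip_width: 0.151
```

```bash
python3 - <<'E'
from h import *
im,d,K,T=snap('wrist','w8')
z=cv2.resize(im[170:270,225:345,::-1],None,fx=6,fy=6,interpolation=cv2.INTER_CUBIC).astype(float)
cv2.imwrite('pics/w8c.png',np.clip((z-20)*2,0,255).astype(np.uint8))
E
```

```text
(no output)
```

View pics/w8c.png

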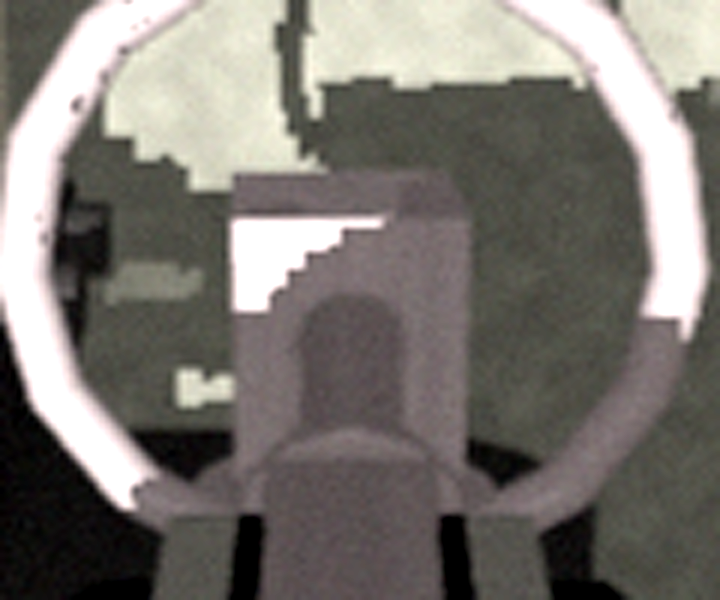

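```bash
python3 -m pendant '[{"tx":0,"ty":0,"tz":1.5,"yaw":0},{"tx":0,"ty":0,"tz":1.5,"yaw":0},{"tx":0,"ty":0,"tz":1.5,"yaw":0},{"tx":0,"ty":0,"tz":0,"yaw":0}]'
python3 -m pendant '[{"tx":0,"ty":0,"tz":1.5,"yaw":0},{"tx":0,"ty":0,"tz":1.5,"yaw":0},{"tx":0,"ty":0,"tz":1.5,"yaw":0},{"tx":0,"ty":0,"tz":0,"yaw":0}]'
```

```text
t: 10.1
eef_pos: [0.5093, 0.0893, 0.346]
ee_rot: [[0.996, -0.092, 0.0], [-0.092, -0.996, 0.0], [0.0, -0.0, -1.0]]
force: [1.7, 0.5, -1.9]
grip_width: 0.148
t: 10.5
eef_pos: [0.5094, 0.0894, 0.3415]
ee_rot: [[0.996, -0.092, 0.0], [-0.092, -0.996, 0.0], [0.0, -0.0, -1.0]]
force: [1.3, 0.9, -1.4]
grip_width: 0.152
```

```bash
python3 -m pendant '[{"tx":0,"ty":0,"tz":1.5,"yaw":0},{"tx":0,"ty":0,"tz":1.5,"yaw":0},{"tx":0,"ty":0,"tz":1.5,"yaw":0},{"tx":0,"ty":0,"tz":1.5,"yaw":0},{"tx":0,"ty":0,"tz":0,"yaw":0}]'
python3 -m pendant '[{"tx":0,"ty":0,"tz":1.5,"yaw":0},{"tx":0,"ty":0,"tz":1.5,"yaw":0},{"tx":0,"ty":0,"tz":1.5,"yaw":0},{"tx":0,"ty":0,"tz":1.5,"yaw":0},{"tx":0,"ty":0,"tz":0,"yaw":0}]'
```

```text
t: 11.0
eef_pos: [0.5094, 0.0894, 0.3355]
ee_rot: [[0.996, -0.092, 0.0], [-0.092, -0.996, 0.0], [0.0, -0.0, -1.0]]
force: [2.1, 1.3, -2.3]
grip_width: 0.149
t: 11.5
eef_pos: [0.5094, 0.0894, 0.3295]
ee_rot: [[0.996, -0.092, 0.0], [-0.092, -0.996, 0.0], [0.0, -0.0, -1.0]]
force: [2.6, 3.1, -0.2]
grip_width: 0.151
```

```bash
python3 -m pendant '[{"tx":0.3,"ty":-0.4,"tz":1.5,"yaw":0},{"tx":0,"ty":0,"tz":1.5,"yaw":0},{"tx":0,"ty":0,"tz":1.5,"yaw":0},{"tx":0,"ty":0,"tz":1.5,"yaw":0},{"tx":0,"ty":0,"tz":0,"yaw":0}]'
python3 -m pendant '[{"tx":0,"ty":0,"tz":1.5,"yaw":0},{"tx":0,"ty":0,"tz":1.5,"yaw":0},{"tx":0,"ty":0,"tz":1.5,"yaw":0},{"tx":0,"ty":0,"tz":1.5,"yaw":0},{"tx":0,"ty":0,"tz":0,"yaw":0}]'
```

```text
t: 12.0
eef_pos: [0.5096, 0.0896, 0.3233]
ee_rot: [[0.996, -0.092, -0.0], [-0.092, -0.996, -0.0], [-0.0, 0.0, -1.0]]
force: [2.0, 2.2, -1.6]
grip_width: 0.155
t: 12.5
eef_pos: [0.5096, 0.0896, 0.3174]
ee_rot: [[0.996, -0.092, -0.0], [-0.092, -0.996, -0.0], [-0.0, 0.0, -1.0]]
force: [2.1, 1.9, -2.5]
grip_width: 0.154
```

Now the last ~9 mm, in small steps until the collar touches.

```bash
python3 -m pendant '[{"tx":0,"ty":0,"tz":1.5,"yaw":0},{"tx":0,"ty":0,"tz":1.5,"yaw":0},{"tx":0,"ty":0,"tz":1.5,"yaw":0},{"tx":0,"ty":0,"tz":1,"yaw":0},{"tx":0,"ty":0,"tz":0,"yaw":0}]'
python3 -m pendant '[{"tx":0,"ty":0,"tz":1,"yaw":0},{"tx":0,"ty":0,"tz":1,"yaw":0},{"tx":0,"ty":0,"tz":0,"yaw":0}]'
python3 -m pendant '[{"tx":0,"ty":0,"tz":0.7,"yaw":0},{"tx":0,"ty":0,"tz":0,"yaw":0}]'
```

```text
t: 13.0
eef_pos: [0.5096, 0.0896, 0.3119]
ee_rot: [[0.996, -0.092, -0.0], [-0.092, -0.996, -0.0], [-0.0, 0.0, -1.0]]
force: [1.6, 1.6, -1.1]
grip_width: 0.146
t: 13.3
eef_pos: [0.5096, 0.0896, 0.31]
ee_rot: [[0.996, -0.092, -0.0], [-0.092, -0.996, 0.0], [-0.0, -0.0, -1.0]]
force: [1.7, 3.1, -1.8]
grip_width: 0.151
t: 13.5
eef_pos: [0.5096, 0.0896, 0.3094]
ee_rot: [[0.996, -0.092, -0.0], [-0.092, -0.996, -0.0], [-0.0, 0.0, -1.0]]
force: [1.2, 1.3, -0.8]
grip_width: 0.151
```

```bash
python3 -m pendant '[{"tx":0,"ty":0,"tz":0.6,"yaw":0},{"tx":0,"ty":0,"tz":0,"yaw":0}]'
python3 -m pendant '[{"tx":0,"ty":0,"tz":0.6,"yaw":0},{"tx":0,"ty":0,"tz":0,"yaw":0}]'
python3 - <<'E'
from h import *
snap('wrist','w9'); im,d,K,T=snap('side','s9')
z=cv2.resize(im[130:220,180:290,::-1],None,fx=7,fy=6.6,interpolation=cv2.INTER_CUBIC);cv2.imwrite('pics/s9c.png',z)
E
```

```text
t: 13.7
eef_pos: [0.5097, 0.0897, 0.309]
ee_rot: [[0.996, -0.092, 0.0], [-0.092, -0.996, -0.0], [0.0, 0.0, -1.0]]
force: [0.7, 1.6, 2.3]
grip_width: 0.151
t: 13.9
eef_pos: [0.5097, 0.0898, 0.3088]
ee_rot: [[0.996, -0.092, 0.0], [-0.092, -0.996, -0.0], [0.0, 0.0, -1.0]]
force: [-0.0, 2.1, 5.9]
grip_width: 0.151
```

View pics/s9c.png

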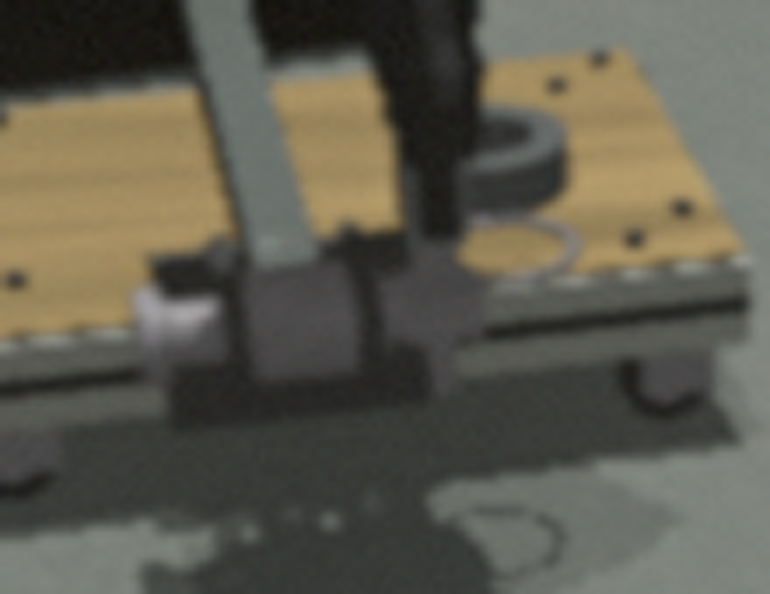

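View pics/w9.png

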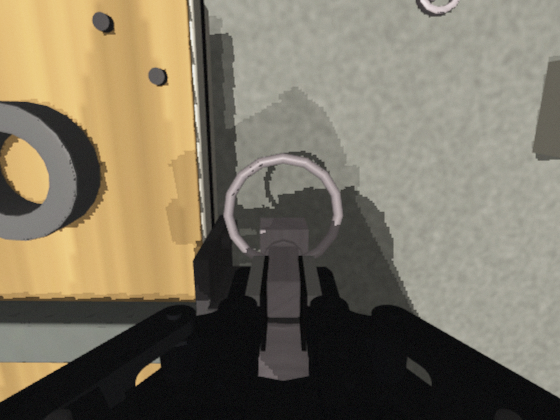

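```bash
python3 -m pendant '[{"tx":0,"ty":0,"tz":0.6,"yaw":0},{"tx":0,"ty":0,"tz":0,"yaw":0}]'
python3 -m pendant '[{"tx":0,"ty":0,"tz":-1.2,"yaw":0},{"tx":0,"ty":0,"tz":0,"yaw":0}]'
```

```text
t: 14.2
eef_pos: [0.5097, 0.09, 0.3086]
ee_rot: [[0.996, -0.092, 0.001], [-0.092, -0.996, 0.0], [0.001, -0.0, -1.0]]
force: [-1.4, 2.1, 8.1]
grip_width: 0.149
t: 14.4
eef_pos: [0.5095, 0.0895, 0.3088]
ee_rot: [[0.996, -0.092, -0.0], [-0.092, -0.996, -0.0], [-0.0, 0.0, -1.0]]
force: [1.0, 2.1, 0.5]
grip_width: 0.146
```

```bash
python3 -m pendant '[{"tx":0,"ty":0,"tz":0,"yaw":0},{"tx":0,"ty":0,"tz":0,"yaw":0},{"tx":0,"ty":0,"tz":0,"yaw":0},{"tx":0,"ty":0,"tz":0,"yaw":0}]' 40 50
python3 -m pendant '[{"tx":0,"ty":0,"tz":-5,"yaw":0},{"tx":0,"ty":0,"tz":-15,"yaw":0},{"tx":0,"ty":0,"tz":-30,"yaw":0},{"tx":0,"ty":0,"tz":-30,"yaw":0},{"tx":0,"ty":0,"tz":-20,"yaw":0},{"tx":0,"ty":0,"tz":0,"yaw":0},{"tx":0,"ty":0,"tz":0,"yaw":0}]'
python3 - <<'E'
from h import *
s=status.sense();print(s['t'],s['eef_pos'],s['force'])
im,d,K,T=snap('wrist','w10');C=cloud(d,K,T)
m=(C[...,2]>.152)&(C[...,2]<.165)&(abs(C[...,0]-.51)<.03)&(abs(C[...,1]-.09)<.03)&(d>0);p=C[m];print('head',m.sum(),p.mean(0),np.median(p[:,2]),cv2.minAreaRect(p[:,:2].astype(np.float32)))
m=(C[...,2]>.119)&(C[...,2]<.135)&(C[...,0]>.522)&(C[...,0]<.6)&(abs(C[...,1]-.085)<.04)&(d>0);p=C[m];print('ring',m.sum(),p.mean(0),np.median(p[:,2]),p.min(0),p.max(0))
f=p[p[:,0]>p[:,0].max()-.006];print('far',f.mean(0),len(f))
E
```

```text
t: 14.8
eef_pos: [0.5095, 0.0894, 0.3086]
ee_rot: [[0.996, -0.092, -0.001], [-0.092, -0.996, -0.0], [-0.001, 0.0, -1.0]]
force: [0.3, -0.4, 0.8]
grip_width: 0.465
t: 15.5
eef_pos: [0.5095, 0.0895, 0.409]
ee_rot: [[0.996, -0.092, 0.001], [-0.092, -0.996, -0.0], [0.001, 0.0, -1.0]]
force: [-0.5, 0.3, -0.4]
grip_width: 0.473
15.5 [0.50945001 0.08952623 0.40903125] [-0.47120988  0.32558257 -0.39160136]
head 496 [0.50978656 0.08826192 0.15645872] 0.15656220500596668 ((0.5088933110237122, 0.08828476816415787), (0.01342080906033516, 0.016450373455882072), 85.21037292480469)
ring 909 [0.54527133 0.08677595 0.12674407] 0.12677698597537468 [0.52213667 0.06024688 0.12323543] [0.56170332 0.11372527 0.12944995]
far [0.55840922 0.0868842  0.12687981] 248
```

View pics/w10.png

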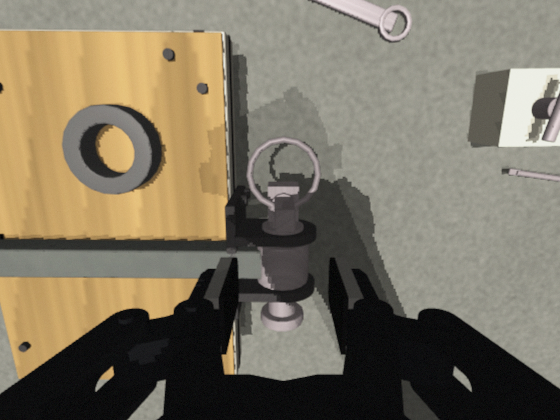

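```bash
python3 -m pendant '[{"tx":12,"ty":0.3,"tz":0,"yaw":0},{"tx":20,"ty":0.4,"tz":0,"yaw":0},{"tx":15,"ty":0.3,"tz":0,"yaw":0},{"tx":0,"ty":0,"tz":10,"yaw":0},{"tx":0,"ty":0,"tz":20,"yaw":0},{"tx":0,"ty":0,"tz":25,"yaw":0},{"tx":0,"ty":0,"tz":25,"yaw":0},{"tx":0,"ty":0,"tz":13,"yaw":0},{"tx":0,"ty":0,"tz":0,"yaw":0},{"tx":0,"ty":0,"tz":0,"yaw":0}]' 0 40
python3 - <<'E'
from h import *
im,d,K,T=snap('side','s11')
z=cv2.resize(im[120:220,190:300,::-1],None,fx=6,fy=6,interpolation=cv2.INTER_CUBIC);cv2.imwrite('pics/s11c.png',z)
im,d,K,T=snap('wrist','w11')
im,d,K,T=snap('scene','c11')
z=cv2.resize(im[140:240,300:400,::-1],None,fx=6,fy=6,interpolation=cv2.INTER_CUBIC);cv2.imwrite('pics/c11c.png',z)
E
```

```text
t: 16.55
eef_pos: [0.5565, 0.0845, 0.3159]
ee_rot: [[0.996, -0.092, -0.0], [-0.092, -0.996, 0.0], [-0.0, -0.0, -1.0]]
force: [0.5, 0.0, 0.3]
grip_width: -0.001
```

View pics/s11c.png

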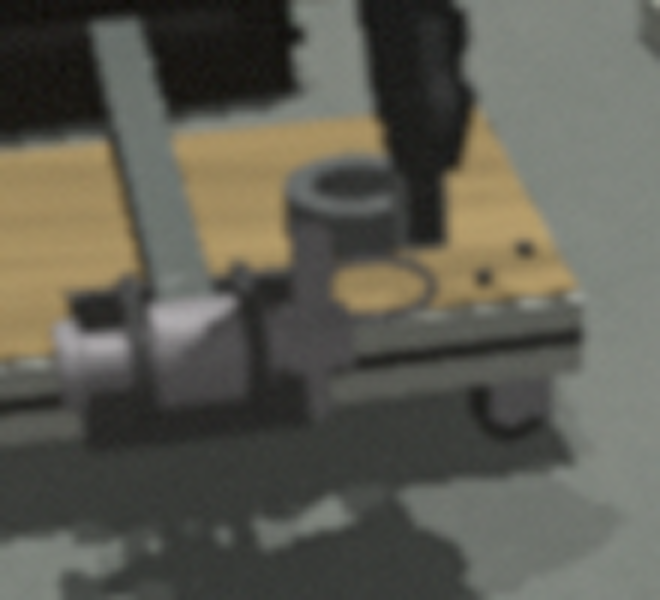

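View pics/c11c.png

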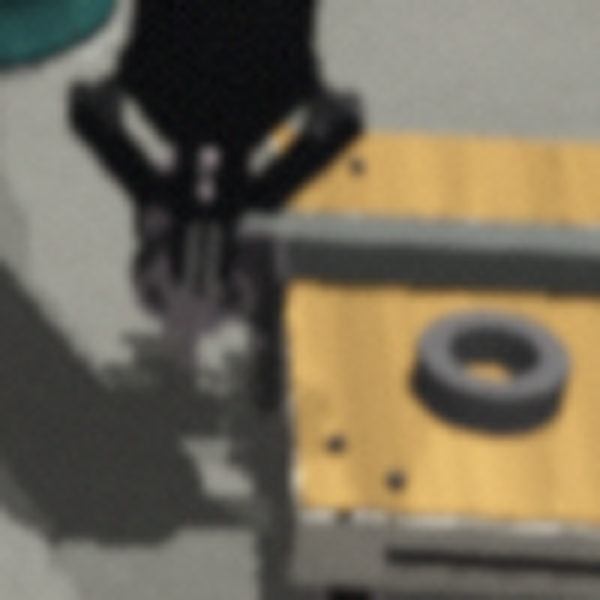

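View pics/w11.png

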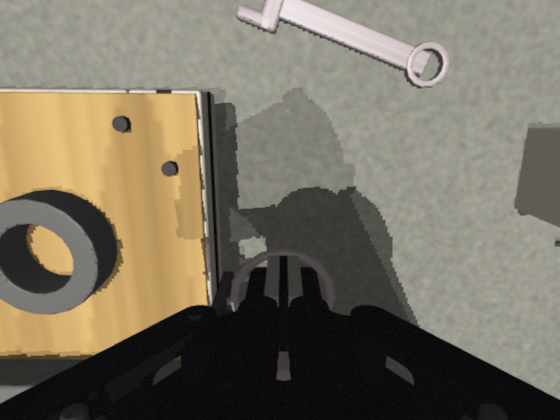

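```bash
python3 -m pendant '[{"tx":0,"ty":0,"tz":4,"yaw":0},{"tx":0,"ty":0,"tz":4,"yaw":0},{"tx":0,"ty":0,"tz":4,"yaw":0},{"tx":0,"ty":0,"tz":2,"yaw":0},{"tx":0,"ty":0,"tz":0,"yaw":0}]'
python3 -m pendant '[{"tx":0,"ty":0,"tz":1.5,"yaw":0},{"tx":0,"ty":0,"tz":1.5,"yaw":0},{"tx":0,"ty":0,"tz":0,"yaw":0}]'
python3 -m pendant '[{"tx":0,"ty":0,"tz":1.5,"yaw":0},{"tx":0,"ty":0,"tz":1.5,"yaw":0},{"tx":0,"ty":0,"tz":0,"yaw":0}]'
python3 -c "
from h import *
snap('wrist','w12')"
```

```text
t: 17.2
eef_pos: [0.5562, 0.0843, 0.3013]
ee_rot: [[0.996, -0.092, -0.001], [-0.092, -0.996, -0.0], [-0.001, 0.0, -1.0]]
force: [0.2, 0.2, 0.1]
grip_width: 0.002
t: 17.5
eef_pos: [0.5567, 0.0844, 0.2992]
ee_rot: [[0.996, -0.092, 0.001], [-0.092, -0.996, 0.0], [0.001, -0.0, -1.0]]
force: [-0.0, -0.1, 3.4]
grip_width: 0.002
t: 17.8
eef_pos: [0.5571, 0.0844, 0.2967]
ee_rot: [[0.996, -0.092, 0.003], [-0.092, -0.996, 0.0], [0.003, -0.001, -1.0]]
force: [0.8, -0.0, 5.5]
grip_width: 0.001
```

View pics/w12.png

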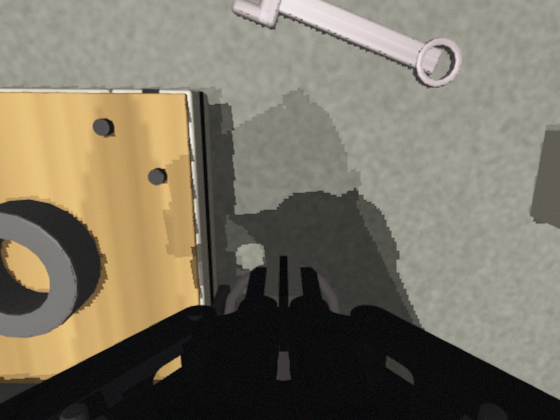

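```bash
python3 -m pendant '[{"tx":0,"ty":0,"tz":2,"yaw":0},{"tx":0,"ty":0,"tz":2,"yaw":0},{"tx":0,"ty":0,"tz":2,"yaw":0},{"tx":0,"ty":0,"tz":0,"yaw":0}]'
python3 -m pendant '[{"tx":0,"ty":0,"tz":2,"yaw":0},{"tx":0,"ty":0,"tz":2,"yaw":0},{"tx":0,"ty":0,"tz":2,"yaw":0},{"tx":0,"ty":0,"tz":0,"yaw":0}]'
python3 -m pendant '[{"tx":0,"ty":0,"tz":2,"yaw":0},{"tx":0,"ty":0,"tz":2,"yaw":0},{"tx":0,"ty":0,"tz":2,"yaw":0},{"tx":0,"ty":0,"tz":0,"yaw":0}]'
python3 - <<'E'
from h import *
im,d,K,T=snap('side','s13')
z=cv2.resize(im[120:220,190:300,::-1],None,fx=6,fy=6,interpolation=cv2.INTER_CUBIC);cv2.imwrite('pics/s13c.png',z)
E
```

```text
t: 18.25
eef_pos: [0.557, 0.0844, 0.2905]
ee_rot: [[0.996, -0.092, 0.002], [-0.092, -0.996, 0.0], [0.002, -0.001, -1.0]]
force: [0.4, 0.4, 5.7]
grip_width: 0.004
t: 18.65
eef_pos: [0.5566, 0.0845, 0.2843]
ee_rot: [[0.996, -0.092, 0.001], [-0.092, -0.996, 0.0], [0.001, -0.0, -1.0]]
force: [0.5, 0.3, 4.0]
grip_width: -0.004
t: 19.05
eef_pos: [0.5555, 0.0847, 0.2778]
ee_rot: [[0.996, -0.092, -0.003], [-0.092, -0.996, -0.0], [-0.003, 0.0, -1.0]]
force: [-3.4, 1.2, 6.7]
grip_width: 0.002
```

View pics/s13c.png

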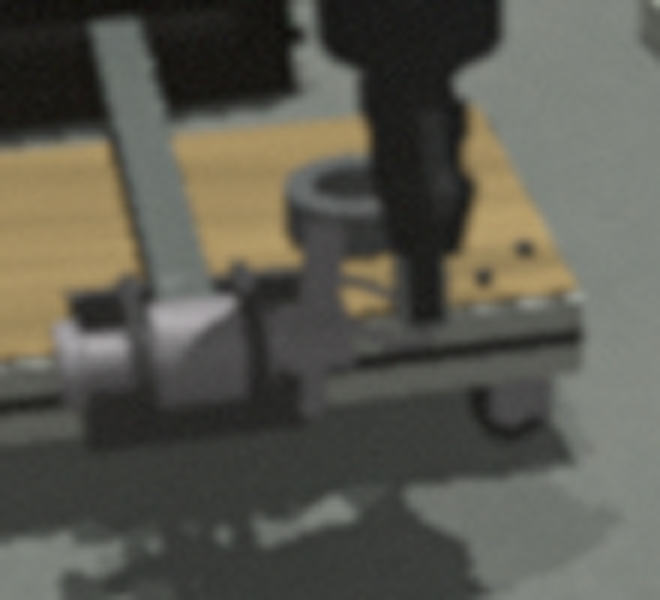

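```bash
python3 -m pendant '[{"tx":-0.6,"ty":0,"tz":1.5,"yaw":0},{"tx":-0.6,"ty":0,"tz":1.5,"yaw":0},{"tx":-0.6,"ty":0,"tz":1.5,"yaw":0},{"tx":0,"ty":0,"tz":0,"yaw":0}]'
python3 -m pendant '[{"tx":-0.5,"ty":0,"tz":1.5,"yaw":0},{"tx":-0.5,"ty":0,"tz":1.5,"yaw":0},{"tx":-0.5,"ty":0,"tz":1.5,"yaw":0},{"tx":0,"ty":0,"tz":0,"yaw":0}]'
```

```text
t: 19.5
eef_pos: [0.5536, 0.0849, 0.2733]
ee_rot: [[0.996, -0.092, -0.003], [-0.092, -0.996, -0.0], [-0.003, 0.0, -1.0]]
force: [-3.7, 0.3, 6.6]
grip_width: 0.0
t: 19.9
eef_pos: [0.5518, 0.0852, 0.2688]
ee_rot: [[0.996, -0.092, -0.004], [-0.092, -0.996, -0.0], [-0.004, 0.001, -1.0]]
force: [-4.9, 0.9, 7.3]
grip_width: -0.004
```

```bash
python3 -m pendant '[{"tx":0,"ty":0,"tz":1.5,"yaw":0},{"tx":0,"ty":0,"tz":1.5,"yaw":0},{"tx":0,"ty":0,"tz":0,"yaw":0}]'
python3 - <<'E'
from h import *
im,d,K,T=snap('side','s14')
z=cv2.resize(im[120:220,190:300,::-1],None,fx=6,fy=6,interpolation=cv2.INTER_CUBIC).astype(float);cv2.imwrite('pics/s14c.png',np.clip(z*1.5,0,255).astype(np.uint8))
E
```

```text
t: 20.2
eef_pos: [0.5519, 0.0851, 0.2658]
ee_rot: [[0.996, -0.092, -0.003], [-0.092, -0.996, -0.0], [-0.003, 0.001, -1.0]]
force: [-4.3, 0.0, 6.1]
grip_width: -0.002
```

View pics/s14c.png

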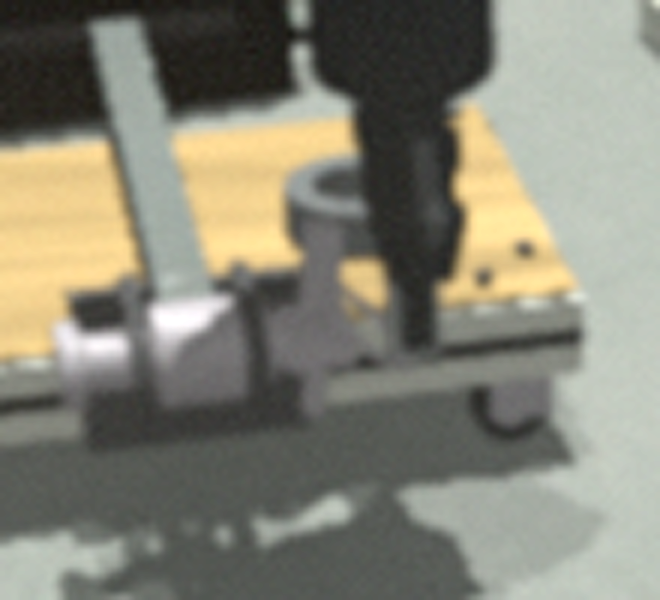

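```bash
python3 -m pendant '[{"tx":0,"ty":0,"tz":1,"yaw":0},{"tx":0,"ty":0,"tz":1,"yaw":0},{"tx":0,"ty":0,"tz":0,"yaw":0}]'
python3 -m pendant '[{"tx":0,"ty":0,"tz":1,"yaw":0},{"tx":0,"ty":0,"tz":0,"yaw":0}]'
```

```text
t: 20.55
eef_pos: [0.5518, 0.0852, 0.2638]
ee_rot: [[0.996, -0.092, -0.004], [-0.092, -0.996, -0.0], [-0.004, 0.001, -1.0]]
force: [-4.6, 1.1, 7.2]
grip_width: -0.004
t: 20.75
eef_pos: [0.5517, 0.0852, 0.2628]
ee_rot: [[0.996, -0.091, -0.004], [-0.091, -0.996, -0.0], [-0.004, 0.001, -1.0]]
force: [-4.8, 0.6, 5.8]
grip_width: 0.001
```

```bash
python3 -m pendant '[{"tx":0,"ty":0,"tz":1,"yaw":0},{"tx":0,"ty":0,"tz":0,"yaw":0}]'
python3 -m pendant '[{"tx":0,"ty":0,"tz":0.7,"yaw":0},{"tx":0,"ty":0,"tz":0,"yaw":0}]'
```

```text
t: 20.95
eef_pos: [0.5523, 0.085, 0.2618]
ee_rot: [[0.996, -0.091, -0.002], [-0.091, -0.996, -0.0], [-0.002, 0.0, -1.0]]
force: [-0.3, -0.1, 1.8]
grip_width: -0.002
t: 21.15
eef_pos: [0.5531, 0.0845, 0.2609]
ee_rot: [[0.996, -0.092, -0.0], [-0.092, -0.996, -0.0], [-0.0, 0.0, -1.0]]
force: [-0.9, 0.6, 0.9]
grip_width: 0.0
```

Force vanished: it snapped. Back off outwards and up, then look.

```bash
python3 -m pendant '[{"tx":4,"ty":0,"tz":-2,"yaw":0},{"tx":10,"ty":0,"tz":-5,"yaw":0},{"tx":10,"ty":0,"tz":-20,"yaw":0},{"tx":0,"ty":0,"tz":-40,"yaw":0},{"tx":-20,"ty":0,"tz":-40,"yaw":0},{"tx":-30,"ty":0,"tz":-30,"yaw":0},{"tx":-20,"ty":0,"tz":0,"yaw":0},{"tx":0,"ty":0,"tz":0,"yaw":0},{"tx":0,"ty":0,"tz":0,"yaw":0}]'
python3 - <<'E'
from h import *
im,d,K,T=snap('side','s15');print(status.sense()['force'],status.sense()['eef_pos'])
z=cv2.resize(im[120:220,190:300,::-1],None,fx=6,fy=6,interpolation=cv2.INTER_CUBIC).astype(float);cv2.imwrite('pics/s15c.png',np.clip(z*1.5,0,255).astype(np.uint8))
im,d,K,T=snap('scene','c15')
z=cv2.resize(im[140:240,300:400,::-1],None,fx=6,fy=6,interpolation=cv2.INTER_CUBIC);cv2.imwrite('pics/c15c.png',z)
im,d,K,T=snap('wrist','w15');C=cloud(d,K,T)
m=(C[...,2]>.152)&(C[...,2]<.165)&(abs(C[...,0]-.51)<.03)&(abs(C[...,1]-.09)<.03)&(d>0);p=C[m];print('head',m.sum(),p.mean(0),np.median(p[:,2]),cv2.minAreaRect(p[:,:2].astype(np.float32)))
E
```

```text
t: 22.05
eef_pos: [0.508, 0.0886, 0.3987]
ee_rot: [[0.996, -0.092, 0.001], [-0.092, -0.996, -0.0], [0.001, -0.0, -1.0]]
force: [0.3, -0.5, -0.1]
grip_width: -0.001
[ 0.40809384 -0.77480531 -0.24875124] [0.50824369 0.08846652 0.39817214]
head 568 [0.51095727 0.08823577 0.15645215] 0.15662321889523614 ((0.5103793144226074, 0.08833034336566925), (0.014002297073602676, 0.016091225668787956), 84.90138244628906)
```

View pics/s15c.png

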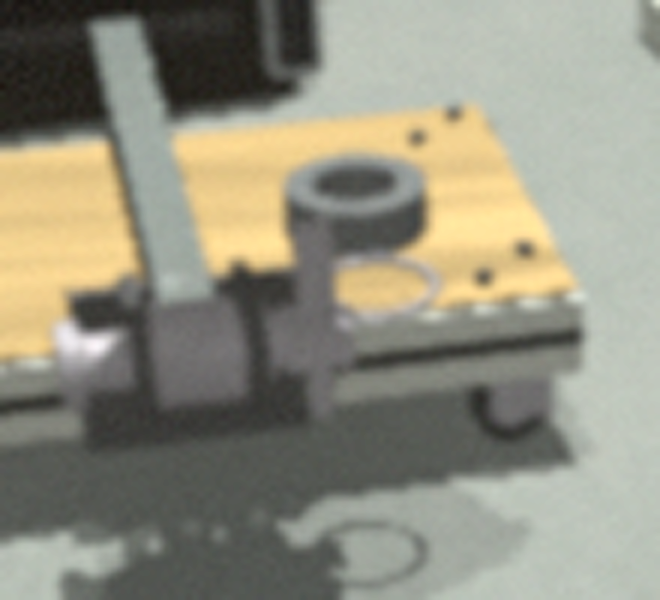

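View pics/c15c.png

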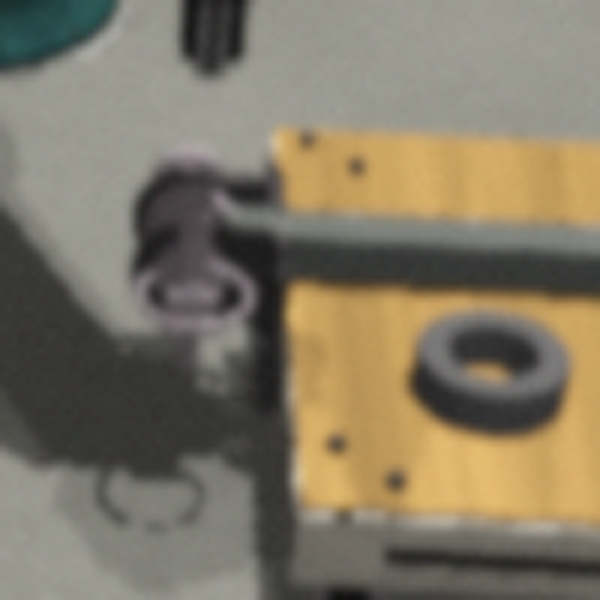

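View pics/w15.png

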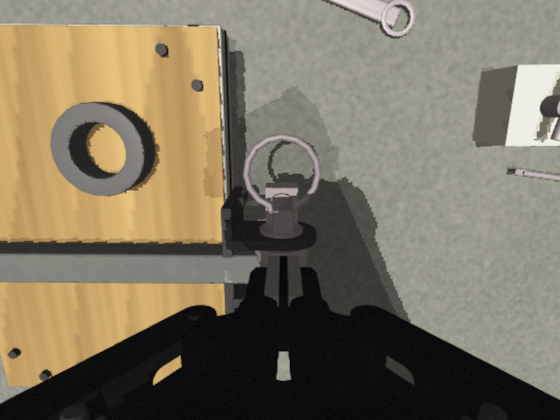

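```bash
python3 -m pendant '[{"tx":12,"ty":0,"tz":0,"yaw":0},{"tx":20,"ty":0,"tz":0,"yaw":0},{"tx":15,"ty":0,"tz":0,"yaw":0},{"tx":0,"ty":0,"tz":10,"yaw":0},{"tx":0,"ty":0,"tz":20,"yaw":0},{"tx":0,"ty":0,"tz":25,"yaw":0},{"tx":0,"ty":0,"tz":25,"yaw":0},{"tx":0,"ty":0,"tz":13,"yaw":0},{"tx":0,"ty":0,"tz":0,"yaw":0},{"tx":0,"ty":0,"tz":0,"yaw":0}]' 0 40
python3 -m pendant '[{"tx":0,"ty":0,"tz":2,"yaw":0},{"tx":0,"ty":0,"tz":2,"yaw":0},{"tx":0,"ty":0,"tz":2,"yaw":0},{"tx":0,"ty":0,"tz":2,"yaw":0},{"tx":0,"ty":0,"tz":2,"yaw":0},{"tx":0,"ty":0,"tz":2,"yaw":0},{"tx":0,"ty":0,"tz":2,"yaw":0},{"tx":0,"ty":0,"tz":2,"yaw":0},{"tx":0,"ty":0,"tz":0,"yaw":0}]'
```

```text
t: 23.2
eef_pos: [0.5543, 0.0847, 0.3053]
ee_rot: [[0.996, -0.092, 0.0], [-0.092, -0.996, 0.0], [0.0, -0.0, -1.0]]
force: [0.6, 1.2, 0.6]
grip_width: -0.001
t: 24.1
eef_pos: [0.5543, 0.0847, 0.2897]
ee_rot: [[0.996, -0.092, 0.001], [-0.092, -0.996, 0.0], [0.001, -0.0, -1.0]]
force: [-0.8, -0.4, 6.2]
grip_width: 0.001
```

```bash
python3 -m pendant '[{"tx":-0.4,"ty":0,"tz":2,"yaw":0},{"tx":-0.4,"ty":0,"tz":2,"yaw":0},{"tx":-0.4,"ty":0,"tz":2,"yaw":0},{"tx":-0.4,"ty":0,"tz":2,"yaw":0},{"tx":-0.4,"ty":0,"tz":2,"yaw":0},{"tx":0,"ty":0,"tz":0,"yaw":0}]'
python3 -m pendant '[{"tx":-0.5,"ty":0,"tz":2,"yaw":0},{"tx":-0.5,"ty":0,"tz":2,"yaw":0},{"tx":-0.5,"ty":0,"tz":2,"yaw":0},{"tx":-0.5,"ty":0,"tz":2,"yaw":0},{"tx":-0.5,"ty":0,"tz":2,"yaw":0},{"tx":0,"ty":0,"tz":0,"yaw":0}]'
```

```text
t: 24.7
eef_pos: [0.5517, 0.0851, 0.2794]
ee_rot: [[0.996, -0.092, -0.001], [-0.092, -0.996, 0.0], [-0.001, 0.0, -1.0]]
force: [-2.5, 0.0, 5.4]
grip_width: 0.001
t: 25.3
eef_pos: [0.5485, 0.0855, 0.2692]
ee_rot: [[0.996, -0.092, -0.003], [-0.092, -0.996, -0.0], [-0.003, 0.001, -1.0]]
force: [-4.4, 0.5, 6.3]
grip_width: 0.001
```

```bash
python3 -m pendant '[{"tx":0,"ty":0,"tz":1.5,"yaw":0},{"tx":0,"ty":0,"tz":1.5,"yaw":0},{"tx":0,"ty":0,"tz":1.5,"yaw":0},{"tx":0,"ty":0,"tz":1.5,"yaw":0},{"tx":0,"ty":0,"tz":0,"yaw":0}]'
python3 - <<'E'
from h import *
im,d,K,T=snap('side','s16')
z=cv2.resize(im[120:220,190:300,::-1],None,fx=6,fy=6,interpolation=cv2.INTER_CUBIC).astype(float);cv2.imwrite('pics/s16c.png',np.clip(z*1.5,0,255).astype(np.uint8))
E
```

```text
t: 25.8
eef_pos: [0.5483, 0.0856, 0.2632]
ee_rot: [[0.996, -0.092, -0.004], [-0.092, -0.996, -0.0], [-0.004, 0.001, -1.0]]
force: [-3.1, 0.7, 5.9]
grip_width: -0.004
```

View pics/s16c.png

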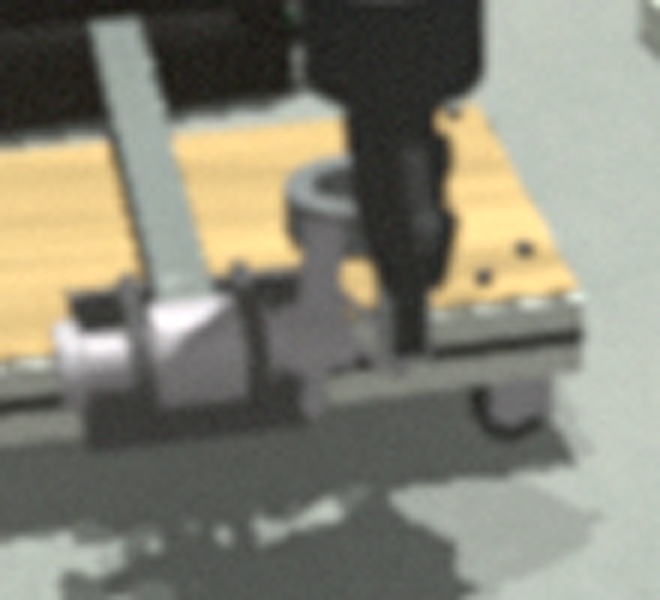

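```bash
python3 -m pendant '[{"tx":-0.5,"ty":0,"tz":0.8,"yaw":0},{"tx":-0.5,"ty":0,"tz":0.8,"yaw":0},{"tx":0,"ty":0,"tz":0,"yaw":0}]'
python3 -m pendant '[{"tx":-1,"ty":0,"tz":0,"yaw":0},{"tx":-1,"ty":0,"tz":0,"yaw":0},{"tx":0,"ty":0,"tz":0,"yaw":0}]'
```

```text
t: 26.15
eef_pos: [0.5473, 0.0857, 0.2616]
ee_rot: [[0.996, -0.092, -0.004], [-0.092, -0.996, -0.0], [-0.004, 0.001, -1.0]]
force: [-5.1, 1.3, 6.7]
grip_width: 0.003
t: 26.45
eef_pos: [0.5463, 0.0854, 0.2615]
ee_rot: [[0.996, -0.092, -0.001], [-0.092, -0.996, -0.0], [-0.001, 0.0, -1.0]]
force: [-1.9, 1.4, 3.4]
grip_width: -0.0
```

```bash
python3 -m pendant '[{"tx":0,"ty":0,"tz":-5,"yaw":0},{"tx":0,"ty":0,"tz":-12,"yaw":0},{"tx":0,"ty":0,"tz":-15,"yaw":0},{"tx":0,"ty":0,"tz":-15,"yaw":0},{"tx":0,"ty":0,"tz":-5,"yaw":0},{"tx":0,"ty":0,"tz":0,"yaw":0}]'
python3 -m pendant '[{"tx":0,"ty":0,"tz":0,"yaw":0},{"tx":0,"ty":0,"tz":0,"yaw":0},{"tx":0,"ty":0,"tz":0,"yaw":0}]' 15 40
python3 - <<'E'
from h import *
im,d,K,T=snap('wrist','w17')
z=cv2.resize(im[200:380,180:380,::-1],None,fx=4,fy=4,interpolation=cv2.INTER_CUBIC).astype(float);cv2.imwrite('pics/w17c.png',np.clip(z*2,0,255).astype(np.uint8))
im,d,K,T=snap('scene','c17')
z=cv2.resize(im[140:240,300:400,::-1],None,fx=6,fy=6,interpolation=cv2.INTER_CUBIC);cv2.imwrite('pics/c17c.png',np.clip(z*1.5,0,255).astype(np.uint8))
E
```

```text
t: 27.05
eef_pos: [0.547, 0.0852, 0.3151]
ee_rot: [[0.996, -0.092, 0.003], [-0.092, -0.996, 0.0], [0.003, -0.0, -1.0]]
force: [0.8, 0.3, -0.1]
grip_width: 0.0
t: 27.35
eef_pos: [0.5464, 0.0851, 0.3129]
ee_rot: [[0.996, -0.092, -0.001], [-0.092, -0.996, -0.0], [-0.001, 0.0, -1.0]]
force: [-1.2, 0.3, 0.2]
grip_width: 0.174
```

View pics/w17c.png

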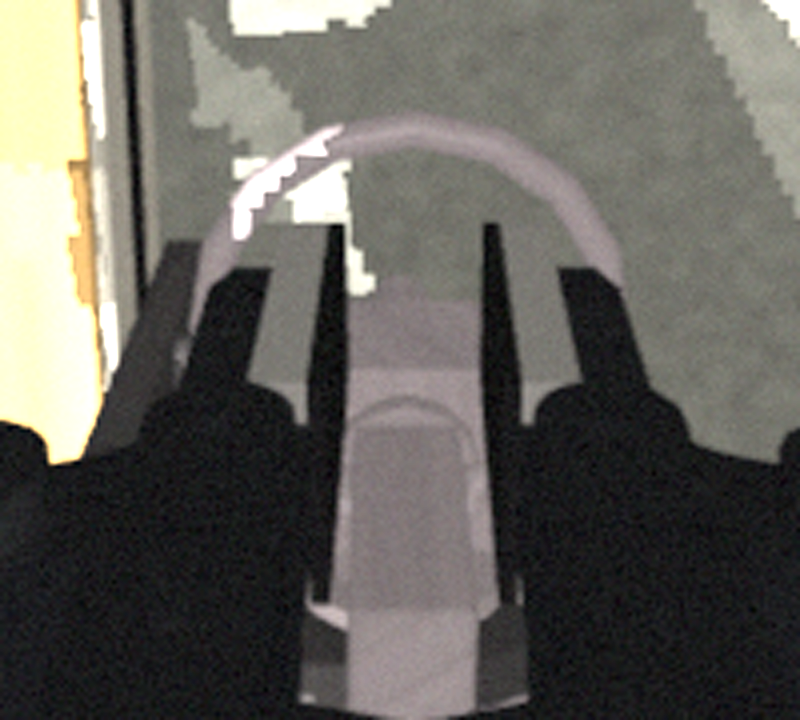

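View pics/c17c.png

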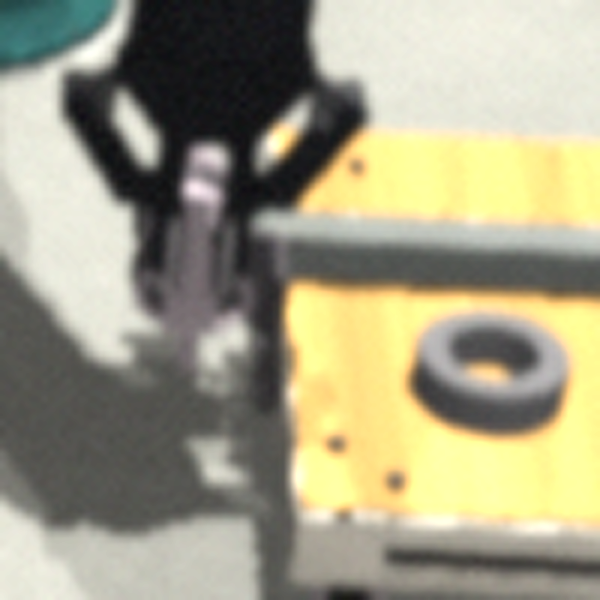

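```bash
python3 -m pendant '[{"tx":-2,"ty":0,"tz":2,"yaw":0},{"tx":0,"ty":0,"tz":2,"yaw":0},{"tx":0,"ty":0,"tz":2,"yaw":0},{"tx":0,"ty":0,"tz":2,"yaw":0},{"tx":0,"ty":0,"tz":2,"yaw":0},{"tx":0,"ty":0,"tz":0,"yaw":0}]' 28 40
python3 -m pendant '[{"tx":0,"ty":0,"tz":2,"yaw":0},{"tx":0,"ty":0,"tz":2,"yaw":0},{"tx":0,"ty":0,"tz":2,"yaw":0},{"tx":0,"ty":0,"tz":0,"yaw":0}]'
```

```text
t: 28.05
eef_pos: [0.5445, 0.0854, 0.3032]
ee_rot: [[0.996, -0.092, -0.001], [-0.092, -0.996, -0.0], [-0.001, 0.0, -1.0]]
force: [0.2, -0.1, 0.3]
grip_width: 0.327
t: 28.45
eef_pos: [0.5448, 0.0854, 0.2975]
ee_rot: [[0.996, -0.092, 0.0], [-0.092, -0.996, 0.0], [0.0, -0.0, -1.0]]
force: [-0.4, 0.6, 1.3]
grip_width: 0.327
```

```bash
python3 -m pendant '[{"tx":0,"ty":0,"tz":2,"yaw":0},{"tx":0,"ty":0,"tz":2,"yaw":0},{"tx":0,"ty":0,"tz":2,"yaw":0},{"tx":0,"ty":0,"tz":0,"yaw":0}]'
python3 -m pendant '[{"tx":0,"ty":0,"tz":2,"yaw":0},{"tx":0,"ty":0,"tz":2,"yaw":0},{"tx":0,"ty":0,"tz":0,"yaw":0}]'
python3 - <<'E'
from h import *
im,d,K,T=snap('wrist','w18')
z=cv2.resize(im[200:380,180:380,::-1],None,fx=4,fy=4,interpolation=cv2.INTER_CUBIC).astype(float);cv2.imwrite('pics/w18c.png',np.clip(z*2,0,255).astype(np.uint8))
E
```

```text
t: 28.85
eef_pos: [0.545, 0.0855, 0.2923]
ee_rot: [[0.996, -0.092, 0.001], [-0.092, -0.996, 0.0], [0.001, -0.0, -1.0]]
force: [-0.8, 0.6, 7.1]
grip_width: 0.324
t: 29.15
eef_pos: [0.5445, 0.0856, 0.2882]
ee_rot: [[0.996, -0.092, -0.0], [-0.092, -0.996, -0.0], [-0.0, 0.0, -1.0]]
force: [-1.7, -0.9, 6.6]
grip_width: 0.33
```

View pics/w18c.png

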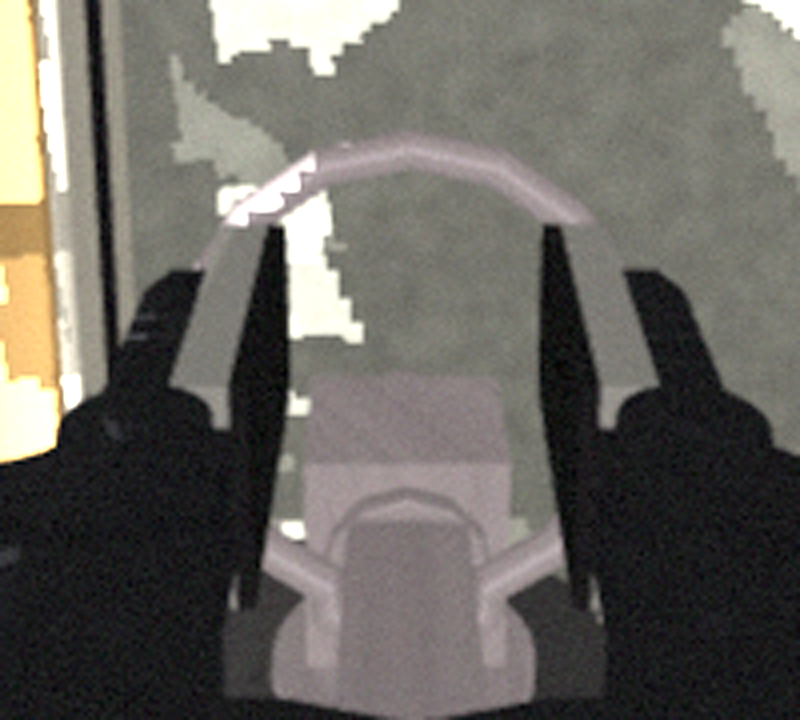

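```bash
python3 -m pendant '[{"tx":-0.3,"ty":0,"tz":2,"yaw":0},{"tx":-0.3,"ty":0,"tz":2,"yaw":0},{"tx":-0.3,"ty":0,"tz":2,"yaw":0},{"tx":-0.3,"ty":0,"tz":2,"yaw":0},{"tx":0,"ty":0,"tz":0,"yaw":0}]'
python3 -m pendant '[{"tx":-0.3,"ty":0,"tz":2,"yaw":0},{"tx":-0.3,"ty":0,"tz":2,"yaw":0},{"tx":-0.3,"ty":0,"tz":2,"yaw":0},{"tx":-0.3,"ty":0,"tz":2,"yaw":0},{"tx":0,"ty":0,"tz":0,"yaw":0}]'
python3 - <<'E'
from h import *
im,d,K,T=snap('wrist','w19')
z=cv2.resize(im[200:380,180:380,::-1],None,fx=4,fy=4,interpolation=cv2.INTER_CUBIC).astype(float);cv2.imwrite('pics/w19c.png',np.clip(z*2,0,255).astype(np.uint8))
E
```

```text
t: 29.7
eef_pos: [0.5429, 0.086, 0.2801]
ee_rot: [[0.996, -0.092, -0.001], [-0.092, -0.996, 0.0], [-0.001, 0.0, -1.0]]
force: [-3.0, 1.4, 8.1]
grip_width: 0.331
t: 30.2
eef_pos: [0.5411, 0.0866, 0.272]
ee_rot: [[0.996, -0.092, -0.003], [-0.092, -0.996, 0.0], [-0.003, -0.0, -1.0]]
force: [-5.7, 1.5, 10.4]
grip_width: 0.334
```

View pics/w19c.png

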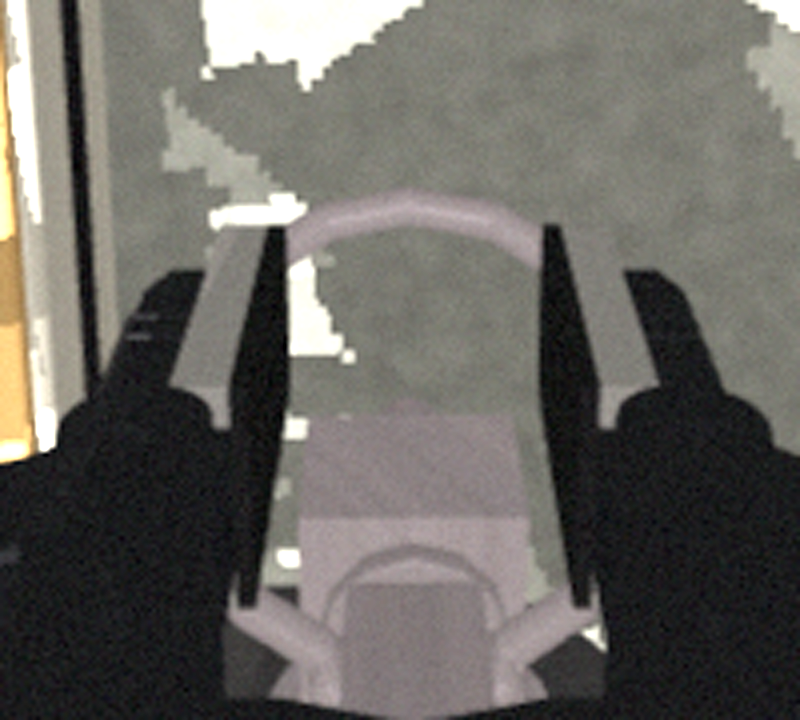

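```bash
python3 -m pendant '[{"tx":0,"ty":0,"tz":1.5,"yaw":0},{"tx":0,"ty":0,"tz":1.5,"yaw":0},{"tx":0,"ty":0,"tz":0,"yaw":0}]'
python3 -m pendant '[{"tx":0,"ty":0,"tz":1.5,"yaw":0},{"tx":0,"ty":0,"tz":1.5,"yaw":0},{"tx":0,"ty":0,"tz":0,"yaw":0}]'
python3 - <<'E'
from h import *
im,d,K,T=snap('wrist','w20')
z=cv2.resize(im[200:380,180:380,::-1],None,fx=4,fy=4,interpolation=cv2.INTER_CUBIC).astype(float);cv2.imwrite('pics/w20c.png',np.clip(z*2,0,255).astype(np.uint8))
E
```

```text
t: 30.55
eef_pos: [0.5405, 0.0868, 0.2689]
ee_rot: [[0.996, -0.091, -0.005], [-0.091, -0.996, 0.0], [-0.005, 0.0, -1.0]]
force: [-7.5, 3.4, 10.4]
grip_width: 0.325
t: 30.85
eef_pos: [0.5399, 0.087, 0.2661]
ee_rot: [[0.996, -0.091, -0.007], [-0.091, -0.996, -0.0], [-0.007, 0.001, -1.0]]
force: [-10.0, 1.4, 15.4]
grip_width: 0.326
```

View pics/w20c.png

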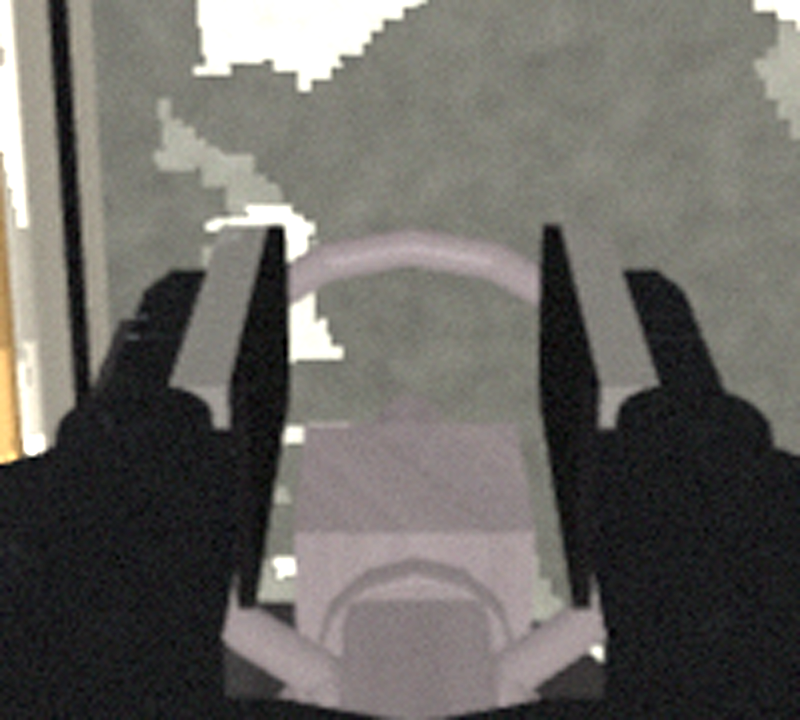

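```bash
python3 -m pendant '[{"tx":-1,"ty":0,"tz":0,"yaw":0},{"tx":-1,"ty":0,"tz":0,"yaw":0},{"tx":0,"ty":0,"tz":0,"yaw":0}]'
python3 -m pendant '[{"tx":-1,"ty":0,"tz":0.5,"yaw":0},{"tx":-1,"ty":0,"tz":0.5,"yaw":0},{"tx":0,"ty":0,"tz":0,"yaw":0}]'
```

```text
t: 31.2
eef_pos: [0.5383, 0.0871, 0.2657]
ee_rot: [[0.996, -0.091, -0.005], [-0.091, -0.996, 0.0], [-0.005, 0.0, -1.0]]
force: [-6.6, 2.4, 10.7]
grip_width: 0.327
t: 31.5
eef_pos: [0.5364, 0.0872, 0.2646]
ee_rot: [[0.996, -0.091, -0.005], [-0.091, -0.996, 0.0], [-0.005, 0.0, -1.0]]
force: [-7.0, 1.5, 10.2]
grip_width: 0.331
```

```bash
python3 - <<'E'
from h import *
im,d,K,T=snap('wrist','w21')
z=cv2.resize(im[200:380,180:380,::-1],None,fx=4,fy=4,interpolation=cv2.INTER_CUBIC).astype(float);cv2.imwrite('pics/w21c.png',np.clip(z*2,0,255).astype(np.uint8))
im,d,K,T=snap('side','s21')
z=cv2.resize(im[120:220,190:300,::-1],None,fx=6,fy=6,interpolation=cv2.INTER_CUBIC).astype(float);cv2.imwrite('pics/s21c.png',np.clip(z*1.5,0,255).astype(np.uint8))
E
```

```text
(no output)
```

View pics/w21c.png

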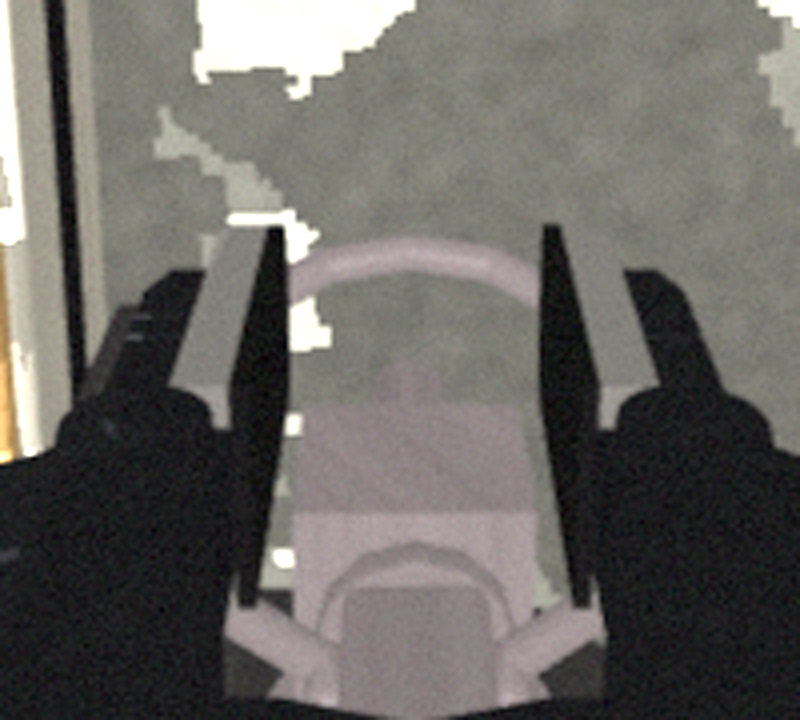

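View pics/s21c.png

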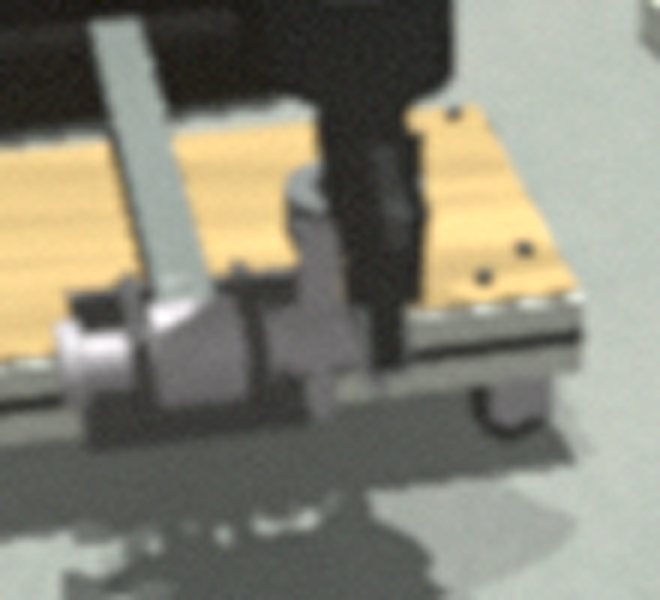

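```bash
python3 - <<'E'
from h import *
hx=np.array([.5103,.0884,.1247]); u=np.array([.9957,-.0924,0])
for tag,yy in [('w18',150),('w19',208),('w20',245),('w21',255)]:
    im,d,K,T=load(tag)
    # head front top edge check
    row=200+yy/4
    th=np.linspace(0,1.4,281)
    for dx in (-.002,0,.002):
        r=[proj(K,T,hx+u*dx+u*.051*np.cos(t)-np.array([0,0,.051*np.sin(t)]))[0] for t in th]
        print(tag,dx,round(th[np.argmin(abs(np.array(r)-row))],3),end=' ; ')
    C=cloud(d,K,T); 
    q=C[int(row)-1:int(row)+2,281:285].reshape(-1,3); q=q[q[:,2]<.3]; print(q.mean(0).round(4), q[:,2].max().round(4))
    m=(C[...,2]>.150)&(C[...,2]<.165)&(abs(C[...,0]-.51)<.03)&(abs(C[...,1]-.09)<.012)&(d>0);p=C[m]
    if m.sum()>20: print('head',m.sum(),np.median(p[:,2]),p.max(0))
E
```

```text
w18 -0.002 0.38 ; w18 0 0.365 ; w18 0.002 0.185 ; [0.5612 0.0843 0.1118] 0.1128
head 367 0.15210756821013563 [0.53997759 0.10197439 0.16390316]
w19 -0.002 0.615 ; w19 0 0.06 ; w19 0.002 0.84 ; [0.5482 0.0863 0.0914] 0.0923
w20 -0.002 0.03 ; w20 0 0.92 ; w20 0.002 0.99 ; [0.5415 0.087  0.0845] 0.0858
w21 -0.002 0.985 ; w21 0 1.05 ; w21 0.002 1.11 ; [0.5369 0.0874 0.0823] 0.0835
```

```bash
python3 -m pendant '[{"tx":-1,"ty":0,"tz":-0.3,"yaw":0},{"tx":-1,"ty":0,"tz":-0.3,"yaw":0},{"tx":-0.5,"ty":0,"tz":-0.5,"yaw":0},{"tx":0,"ty":0,"tz":0,"yaw":0}]'
python3 -m pendant '[{"tx":0,"ty":0,"tz":-0.7,"yaw":0},{"tx":0,"ty":0,"tz":-0.7,"yaw":0},{"tx":0,"ty":0,"tz":0,"yaw":0}]'
python3 - <<'E'
from h import *
im,d,K,T=snap('wrist','w22')
z=cv2.resize(im[200:380,180:380,::-1],None,fx=4,fy=4,interpolation=cv2.INTER_CUBIC).astype(float);cv2.imwrite('pics/w22c.png',np.clip(z*2,0,255).astype(np.uint8))
E
```

```text
t: 32.0
eef_pos: [0.536, 0.0859, 0.2656]
ee_rot: [[0.996, -0.092, 0.001], [-0.092, -0.996, -0.0], [0.001, 0.0, -1.0]]
force: [0.7, -0.4, 0.1]
grip_width: 0.326
t: 32.3
eef_pos: [0.536, 0.086, 0.2671]
ee_rot: [[0.996, -0.092, 0.0], [-0.092, -0.996, -0.0], [0.0, 0.0, -1.0]]
force: [0.1, -0.5, 0.3]
grip_width: 0.326
```

View pics/w22c.png

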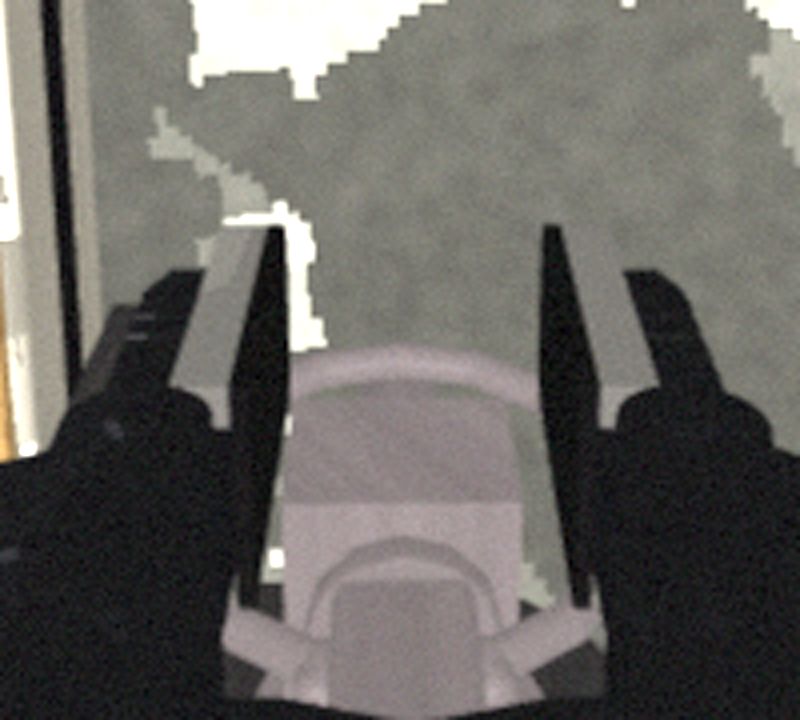

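```bash
python3 -m pendant '[{"tx":3,"ty":-0.8,"tz":0,"yaw":0},{"tx":8,"ty":0,"tz":0,"yaw":0},{"tx":12,"ty":0,"tz":0,"yaw":0},{"tx":12,"ty":0,"tz":-10,"yaw":0},{"tx":0,"ty":0,"tz":-40,"yaw":0},{"tx":0,"ty":0,"tz":-40,"yaw":0},{"tx":-20,"ty":0,"tz":-30,"yaw":0},{"tx":-20,"ty":0,"tz":-10,"yaw":0},{"tx":0,"ty":0,"tz":0,"yaw":0},{"tx":0,"ty":0,"tz":0,"yaw":0}]'
python3 - <<'E'
from h import *
im,d,K,T=snap('side','s23');print(status.sense()['force'],status.sense()['eef_pos'])
z=cv2.resize(im[120:220,190:300,::-1],None,fx=6,fy=6,interpolation=cv2.INTER_CUBIC).astype(float);cv2.imwrite('pics/s23c.png',np.clip(z*1.5,0,255).astype(np.uint8))
im,d,K,T=snap('scene','c23')
z=cv2.resize(im[140:240,300:400,::-1],None,fx=6,fy=6,interpolation=cv2.INTER_CUBIC);cv2.imwrite('pics/c23c.png',np.clip(z*1.5,0,255).astype(np.uint8))
im,d,K,T=snap('wrist','w23');C=cloud(d,K,T)
z=cv2.resize(im[120:280,200:360,::-1],None,fx=3.75,fy=3.75,interpolation=cv2.INTER_CUBIC).astype(float);cv2.imwrite('pics/w23c.png',np.clip(z*2,0,255).astype(np.uint8))
m=(C[...,2]>.150)&(C[...,2]<.165)&(abs(C[...,0]-.51)<.03)&(abs(C[...,1]-.09)<.03)&(d>0);p=C[m];print('head',m.sum(),p.mean(0),np.median(p[:,2]),cv2.minAreaRect(p[:,:2].astype(np.float32)))
E
```

```text
t: 33.35
eef_pos: [0.5316, 0.0872, 0.3972]
ee_rot: [[0.996, -0.092, 0.001], [-0.092, -0.996, -0.0], [0.001, 0.0, -1.0]]
force: [0.4, -0.3, -0.1]
grip_width: 0.323
[-0.3271771  0.4561249 -0.3626547] [0.53167619 0.0870333  0.39660663]
head 558 [0.51227867 0.08798638 0.15617255] 0.15658966584024406 ((0.5111525058746338, 0.08795851469039917), (0.013714183121919632, 0.016088424250483513), 84.5518798828125)
```

View pics/s23c.png

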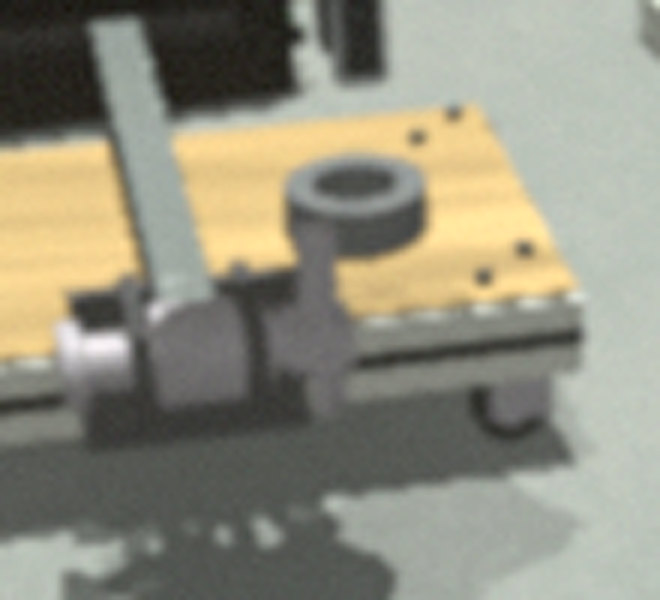

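View pics/c23c.png

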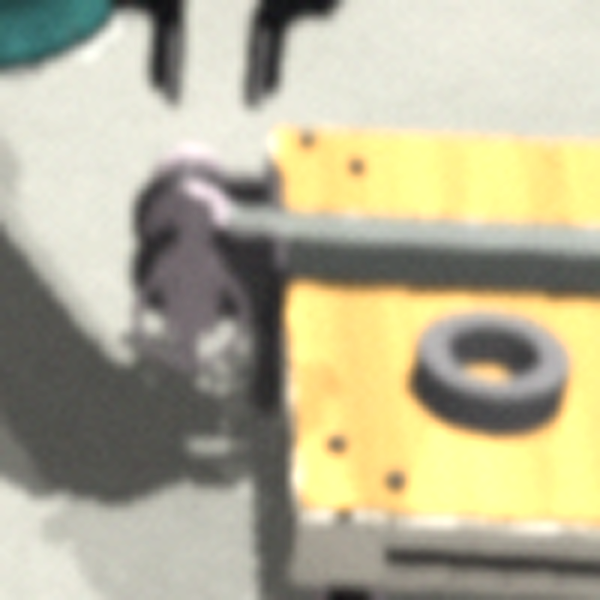

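View pics/w23c.png

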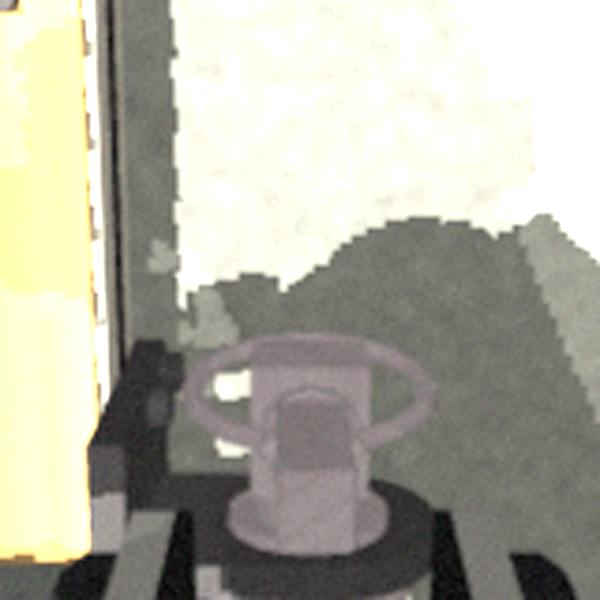

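```bash
python3 - <<'E'
from h import *
im,d,K,T=load('w23');C=cloud(d,K,T)
hx=np.array([.5112,.0882,.1247]); u=np.array([.9957,-.0924,0]);v=np.array([.0924,.9957,0])
for t in (.9,1.0,1.1,1.2,1.3,1.43): print(t,np.round(proj(K,T,hx+u*.051*np.cos(t)-np.array([0,0,.051*np.sin(t)])),1),np.round(proj(K,T,hx+v*.0225+u*.027*np.cos(t)-np.array([0,0,.027*np.sin(t)])),1))
for r in range(206,232,2): print(r,C[r,283].round(4),C[r,279].round(4))
# side ring points left/right
rel=(C-hx)
X=rel@u;Y=rel@v;Z=rel[...,2]
m=(abs(Y)>.016)&(abs(Y)<.028)&(abs(X)<.05)&(Z<.01)&(Z>-.055)&(d>0)&(X>-.012)
rr,cc=np.nonzero(m)
for i in range(0,len(rr),max(1,len(rr)//25)): print(rr[i],cc[i],X[rr[i],cc[i]].round(4),Y[rr[i],cc[i]].round(4),Z[rr[i],cc[i]].round(4))
print('ang',np.median(np.arctan2(-Z[m],X[m])[np.hypot(X[m],Z[m])>.02]))
E
```

```text
0.9 [184.6 284. ] [208.5 255. ]
1.0 [188.8 283.9] [210.7 255.2]
1.1 [193.2 283.9] [213.  255.4]
1.2 [198.  283.9] [215.6 255.5]
1.3 [203.1 283.9] [218.4 255.7]
1.43 [209.9 283.9] [222.2 255.8]
206 [ 0.5011  0.0899 -0.0007] [ 5.016e-01  9.420e-02 -2.000e-04]
208 [0.4994 0.0901 0.0011] [0.4996 0.0944 0.0007]
210 [0.5189 0.0883 0.0762] [0.5191 0.0917 0.0759]
212 [0.5242 0.0878 0.1002] [0.5245 0.0909 0.1001]
214 [0.5237 0.0878 0.1041] [0.5242 0.0909 0.1047]
216 [0.5237 0.0878 0.1093] [0.5242 0.0908 0.11  ]
218 [0.5237 0.0878 0.1144] [0.5245 0.0907 0.1158]
220 [0.5223 0.0879 0.1147] [0.5226 0.0909 0.1149]
222 [0.5204 0.0881 0.1138] [0.5206 0.0911 0.1134]
224 [0.5204 0.0881 0.1186] [0.52   0.0911 0.1165]
226 [0.5189 0.0882 0.1188] [0.5192 0.0912 0.1189]
228 [0.5187 0.0883 0.1225] [0.519  0.0912 0.1228]
230 [0.5186 0.0883 0.1266] [0.5193 0.0911 0.128 ]
211 265 0.0078 0.016 -0.0447
213 304 0.0072 -0.0168 -0.0412
214 306 0.0072 -0.0183 -0.0383
215 307 0.0063 -0.0192 -0.0382
216 304 0.0052 -0.0168 -0.0392
217 258 0.0055 0.0213 -0.0352
217 312 0.0059 -0.023 -0.0341
218 308 0.005 -0.0197 -0.0341
219 306 0.003 -0.0184 -0.0378
220 257 0.0026 0.0223 -0.0362
221 309 0.0033 -0.0204 -0.0314
222 311 0.0044 -0.0216 -0.0254
223 313 0.0049 -0.0228 -0.0216
224 315 0.0039 -0.0245 -0.022
226 249 0.0029 0.0274 -0.0199
227 251 0.003 0.0256 -0.0173
228 253 0.0035 0.0237 -0.0135
229 254 0.0031 0.0228 -0.0122
230 253 0.0021 0.0237 -0.0128
231 251 0.0011 0.0253 -0.0134
231 310 0.0021 -0.0197 -0.0108
232 261 0.0028 0.0172 -0.0064
233 258 0.002 0.0194 -0.0064
234 258 0.0016 0.0193 -0.0053
235 260 0.0015 0.0177 -0.0035
236 308 -0.0008 -0.0181 -0.0077
ang 1.402827768238901
```

```bash
python3 - <<'E'
from h import *
im,d,K,T=load('w23');C=cloud(d,K,T)
hx=np.array([.5112,.0882,.1247]); u=np.array([.9957,-.0924,0]);v=np.array([.0924,.9957,0])
rel=C-hx;X=rel@u;Y=rel@v
m=(abs(C[...,2]-.127)<.003)&(X<-.008)&(X>-.045)&(abs(Y)<.03)&(d>0)&(abs(Y)>.0)
print('clevis front X rel pin',np.percentile(X[m],[1,50,99]),m.sum())
for a,b in (('scene0','c23'),('side0','s23')):
    i0,d0,_,_=load(a);i1,d1,_,_=load(b)
    df=np.abs(i0.astype(int)-i1).max(2); cv2.imwrite(f'pics/df_{b}.png',np.clip(df*3,0,255).astype(np.uint8))
cv2.imwrite('pics/c23.png',load('c23')[0][:,:,::-1])
E
```

```text
clevis front X rel pin [-0.04446319 -0.03098467 -0.02452884] 862
```

View pics/df_s23.png

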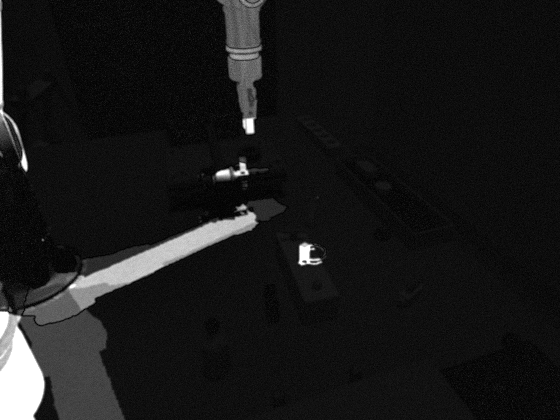

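```bash
python3 -c "
from h import *
s=status.sense();print(s['t'],s['joint_velocities'].round(3),s['force'])
print(ticket.hand_in())"
```

```text
33.5 [-0.003  0.003 -0.002  0.004 -0.002  0.     0.   ] [ 0.74218534 -0.87494856 -0.02906672]
the job is handed in; nothing more can be done
None
```

The linchpin is in the drawbar pin's cross hole with its collar down and its ring shut around the drawbar pin's end. I handed the job in at 33.5 s; no verdict was reported.

- **Insertion:** I found the hole in close wrist-camera pictures. The shank went in with about 4 N at most and about 8 N as the collar seated. The fingers were then opened with the ring still open.
- **Closing the ring:** This took three pushes. The first two, with the fingers closed, got close to the snap-over angle, but the ring sprang back open. The third, with the fingers 28 mm apart either side of the drawbar pin's end, took it past 0.85 rad and it snapped shut. The highest tool force I read was about 18 N.
- **Linchpin, last check:** The head top measured 156.6 mm high, which puts the collar underside at about 114.6 mm. The linchpin looks upright. Judged from the clevis face, it stands about 3–4 mm behind the dolly's origin (allowed 14).
- **Ring, last check:** It measured about 1.40–1.43 rad from the depth picture, above the required 1.35. The close picture shows it hanging down around the drawbar pin's end.
- **Surroundings:** The side-camera before/after difference shows no other item moved. I did not look at the scene-camera one. The gripper was clear, with no contact force.
- **One shift:** The drawbar pin or linchpin moved about 2 mm towards the free end during the ring pushes, which is within tolerance.

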